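# Lock the resin tooth blocks away under the amber bayonet cover

### The arm

A 6-joint arm with a two-finger parallel gripper is mounted at the origin on the work surface. World frame = base frame: x ahead of the robot, y to its left, z up, the work surface at z = 0. Lengths are in mm, angles in rad, forces in N, time in s.
With the tool pointing down it reaches from about 350 to 875 mm from the base axis. Payload 4.2 kg.
Tool frame: the origin (TCP) lies at the very end of the fingers, on their centre line; the grasp point (between the pads) lies 19 mm behind it; z points along the fingers, y is the line along which they close (so a half turn about z gives the same grasp; the last joint's range is limited). The gripper opens to 85 mm and grips with 20 to 120 N. Pads are 22 mm wide; open, the fingers measure 114 mm over their backs; the gripper's body (76 mm by 85 mm) begins 54 mm behind the grasp point. The pads swing forward as they close: fully open they stand 13 mm farther back than shut.
Start: joints at [1.511, 0.385, 0.008, 0, -1.194, -0.259], TCP at [195.859, 593.497, 231.312] pointing down, gripper open.
Joint ranges: [-3.14, 3.14], [-1.21, 2.06], [-1.07, 1.41], [-3.16, 2.05], [-2.99, -0.16], [-3.1, 3.1]. Speed limits (rad/s): [2.79, 2.79, 3.14, 3.14, 3.14, 3.14].

### API

Orientations are given as a unit quaternion [x, y, z, w].
In Python, from bench import arm gives the robot as it stands. The module is installed in compiled form; this text tells all that it offers.
- The arm moves only by the tool drive_tool, never from a script. Its argument "targets" is a list of rows, each a list of 5 numbers: the closure, from -1 (fully open) to 1 (shut), then the shift along the tool's x, y, z in mm, then the turn about the tool's z in degrees. In form: [[grip, tx, ty, tz, roll], ...]. A call has 1 to 12 rows; each row is the pose to reach, as a shift and turn from the pose commanded when the call began, along the tool's axes at that moment; what a row does not reach only later rows make up. A row lasts 1/10 s, in which the tool goes at most 50 mm and 8.59 degrees, less where a joint would pass 70% of its speed; a pose out of reach is approached as far as the arm can. A call with a gripper value outside its range is refused whole. The fingers move at their own pace and stop on an object; the grip force is fixed at half the most. Time passes only in rows, so rows that repeat a pose let the fingers close. It gives the time, the measured TCP pose, the force, the opening and the grip force at its end, in the units of the state.
- arm.read_state(): the state, without advancing time (a new reading comes with each control period).
- arm.get_image(name): name is "scene" or "top"; returns the picture (384x512x3 uint8, blue, green, red); there is no depth.
- arm.camera_params(name): a dict with "fov_y" (degrees; the focal length in pixels is half the picture's height over the tangent of half this angle, whatever the lens; pixels are square), "cx", "cy" (the principal point, pixels), "rvec" (rotation vector, rad) and "tvec" (3), from world to camera coordinates, as OpenCV has them. Camera axes: x right, y down, z forward; pixel columns grow to the right and rows downward; lengths in mm; the calibration is good to about 2 mm. A picture is of the moment at which its call begins. camera_params takes no time and is no camera call.
- arm.job_done(): hands the job in; it is judged then, once.
The state is a dict: "clock": time; "joints": joint angles; "joint_vel": joint speeds; "joint_efforts": joint torques, N m; "position": TCP position; "ee_rot": TCP orientation; "contact_force": force on the tool from outside, world axes, zero at the start; "wrist_torque": the same for the moment, N m; "gripper_width": finger opening in mm; "grasp_force": force on a finger pad.
Only numpy, scipy, OpenCV 4.12 (cv2) and the standard library are available. Lean on these libraries where they do the work, as an engineer would, in place of code of your own. Each camera call takes 0.05 s, during which the arm holds its last target. There are 200 camera calls.

### The job

Put the practice tooth blocks away in the locked store. Undo the lock: turn the dial clockwise, letting red pass the pointer once and stopping with red at the pointer the second time it comes; then turn counter-clockwise, letting yellow pass once and stopping with yellow at the pointer the second time; then turn clockwise straight to blue, pausing a moment on each. With the dial left on blue, press the amber cover down, twist it a quarter turn counter-clockwise to free it, lift it off and stand it upright on the middle of the black round mat; stand every tooth block upright on the white floor of the pot, then put the cover back and press and twist it clockwise until it is fully locked under both lugs, and leave the dial turned about a quarter turn or more away from blue, leaving the bottle, the bowl and the steel gauge alone.

Things in the scene. Friction and masses are not known exactly. Their poses are not given: they have to be found in the camera images.
- store: the locked store, fixed: a grey slab 170 (x) by 335 (y) by 20 mm high, origin under its centre, its z up. On its own +y half sits the dial (axis at y = +100 mm), on its -y half the round white pot (axis at y = -78 mm). The place and yaw vary from start to start
- dial_center (a point): the point on the dial's axis at the dial's top face, 46 mm above the bench. The dial is a black disc of 100 mm diameter with red, yellow and blue marks on its rim face; it stays where it is left (about 0.05 N m of friction)
- dial_index (a point): the black pointer beside the dial, at the -x side of the dial in the store's frame (58 mm from the dial's axis)
- dial (a joint): turn of the dial, rad, growing clockwise from above and counting on through whole turns (no stops within 3 turns). Starts at -0.6 to 0.6. Red is at the pointer at 1.2, yellow at 3.3, blue at 5.2, plus or minus 6.283 a turn: so the code runs clockwise to 7.483 (red again), counter-clockwise to -2.983 (yellow again), clockwise to -1.083 (blue). Good within 0.14, nearly still
- spinner_mid (a point): 68 mm above the bench on the spinner post, a steel post of 16 mm diameter (46 to 80 mm above the bench) standing on the dial 36 mm from its axis. It spins freely on its own axis, so it can be gripped and led in circles round the dial's axis without turning the hand. At dial value 0 it lies from the axis towards the store's own +x; it goes round with the dial
- dial_red (a point): the red mark at the dial's rim, 48 mm from the axis
- dial_yellow (a point): the yellow mark at the dial's rim, 48 mm from the axis
- dial_blue (a point): the blue mark at the dial's rim, 48 mm from the axis
- pot_floor (a point): centre of the pot's round white floor, 34 mm above the bench, at (0, -78) mm in the store's frame. The floor is bounded by a lip of 48.5 mm inner radius, 5 mm high. Four green squares on it, 33 mm from the centre towards the store's +x, -x, +y and -y, suit one block each, its sides along the store's x and y
- lug_a (a point): place of a locked cover's ear under the lug at the store's +y side of the pot, 69 mm from the pot's axis, 33 mm above the bench. The lug is 33 mm wide, from 63 to 83 mm out, underside 36 and top 42 mm above the bench; a stop wall closes its clockwise side, and a lip 3.5 mm deep on the other side lets an ear pass only when the cover is pressed down
- lug_b (a point): the same under the other lug, on the store's -y side of the pot
- cover: amber bell cover, open below, 120 mm across, 62 mm high (inside 56 mm radius, 58 mm high), 150 g; origin at the centre of its lower rim, z up. On top a black handle bar, 70 mm along its x, 14 mm thick, from 62 to 90 mm above the rim. Two red ears at the rim along its +x and -x, 16 mm wide, 6 mm high, reaching 72 mm out. Locked at the start: ears under the lugs, rim 30 mm above the bench
- cover_ear_a (a point): middle of the cover's +x ear, 68 mm from its axis, 3 mm above the rim. To free the cover: press it 6 mm down (about 5 N; it bottoms at 7.5 mm) against the sprung ring, twist it 90 degrees counter-clockwise, lift
- cover_ear_b (a point): middle of the cover's -x ear. To refit the cover: ears along the store's x it drops freely over the pot (3 mm play) and rests on the sprung ring, rim 32 mm above the bench; press it 8 mm down from there, twist 90 degrees clockwise to the stops, let it rise 2 mm or more into the lugs. Either ear fits either lug
- mat: black round rubber mat, fixed, 160 mm across, 4 mm thick, origin under its centre: where the cover is to stand meanwhile. It lies on one side of the store and the tray on the other
- tray: turquoise shallow tray, fixed, 210 (x) by 160 (y) mm, floor 4 mm thick, rim 10 mm high, origin under its centre; holds the blocks at the start
- block0: tooth block: a steel base plate 24 x 24 x 8 mm, on it a pink block 20 x 20 mm up to 32 mm, on top a white tooth of 15 mm diameter (42 mm high in all), 60 g, bottom-heavy; origin at the centre of its underside, sides along its x and y. Two to four blocks are present
- block1: as block0
- block2: as block0
- block3: as block0
- bottle: clear water bottle, 190 mm high, bystander, origin under its centre
- bowl: small steel bowl, 90 mm across, 35 mm high, bystander, origin under its centre
- gauge: steel gauge, 20 x 100 x 12 mm, bystander lying beyond the store, origin under its centre

How it is judged:
By the outcome, as a careful person would: the job done as asked, in the order asked, and still so for the second after the job is handed in, with the robot touching nothing.
Of block0, block1, block2, block3 only 2 to 4 are there at a start; the rules pass over those that are not, and their reading is None.
At some moment in a run one of block0, block1, block2, block3 may be knocked a few centimetres aside while the robot is not near it.
It also fails if it takes over 210 s, if anything falls off the work surface, if the arm or the gripper's body presses on something with over 40 N, if the wrist force passes 120 N, or if a joint passes its speed limit or range.

## Working session

There is one attempt and no reset: what is moved stays moved. The work goes in short steps, Python scripts to look and compute and a tool call to move; the robot and the scene stay as the last step left them, time stands still between calls to the robot, and variables do not carry over. Pictures are saved under pics/ and viewed, at most 14 in all, crops included, and the job is handed in when it is done.

Besides the shell and the picture viewer there is one more tool, called after "Emit:" as name(argument=value, ...) on one line, values as JSON. drive_tool: Moves the arm, as the interface text tells. Its arguments: {"type":"object","properties":{"targets":{"type":"array","items":{"type":"array","items":{"type":"number"}}}},"required":["targets"]}

```bash
mkdir -p pics
python3 - <<'E'
from bench import arm
import cv2
for n in("scene","top"):
    print(n,arm.camera_params(n)); cv2.imwrite(f"pics/{n}0.png",arm.get_image(n))
s=arm.read_state()
for k in s: print(k,s[k])
E
```

```text
scene {'fov_y': 53.0542634507193, 'cx': 254.7689634865935, 'cy': 192.7479889151935, 'rvec': array([ 1.25293659,  2.35596977, -0.91116957]), 'tvec': array([ 313.01003772, -320.94149401, 1411.47666792])}
top {'fov_y': 49.97335933077702, 'cx': 258.5630283701616, 'cy': 195.31445718991094, 'rvec': array([ 2.20138884, -2.16455678,  0.09272807]), 'tvec': array([ -32.83107092,  600.38278109, 1198.71587694])}
clock 0.1
joints [ 1.51061287e+00  3.85476027e-01  6.82405276e-03 -4.39936411e-04
 -1.19400542e+00 -2.58585148e-01]
joint_vel [ 0.00170078 -0.00249643  0.00104749  0.00259044  0.00053175 -0.00155518]
joint_efforts [-4.84399134e-04 -3.93317986e+01  1.88930690e+01  4.19799283e+00
 -2.56746142e-03  4.56209619e-06]
position [195.70257163 593.04657841 230.35652752]
ee_rot [ 9.87311861e-01 -1.58790369e-01 -1.11298613e-04  9.46206851e-04]
contact_force [-0.4166072  -0.15732812  0.18109616]
wrist_torque [ 0.03705517 -0.00882703  0.01760682]
grasp_force 0.0
gripper_width 85.57706458401054
```

View pics/scene0.png

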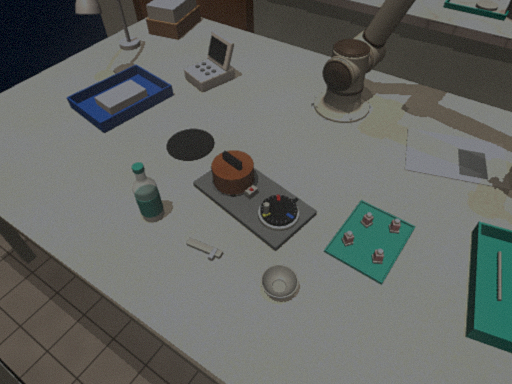

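View pics/top0.png

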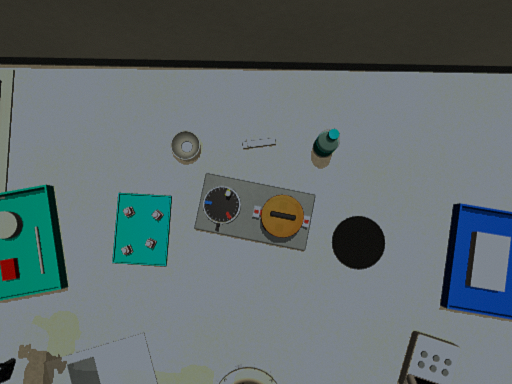

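```bash
cat > h.py <<'E'
import numpy as np, cv2
from bench import arm
def cam(n):
    p=arm.camera_params(n); f=192/np.tan(np.radians(p['fov_y']/2))
    K=np.array([[f,0,p['cx']],[0,f,p['cy']],[0,0,1]]); R=cv2.Rodrigues(p['rvec'])[0]
    return K,R,np.array(p['tvec'],float),p
def ray(n,uv):
    K,R,t,_=cam(n); d=R.T@np.linalg.solve(K,[uv[0],uv[1],1]); return -R.T@t,d/np.linalg.norm(d)
def onz(n,uv,z):
    c,d=ray(n,uv); return c+d*(z-c[2])/d[2]
def tri(u1,u2):  # top, scene -> point, gap
    c1,d1=ray("top",u1); c2,d2=ray("scene",u2)
    s=np.linalg.lstsq(np.stack([d1,-d2],1),c2-c1,rcond=None)[0]
    a,b=c1+d1*s[0],c2+d2*s[1]; return (a+b)/2,np.linalg.norm(a-b)
def proj(n,P):
    K,R,t,p=cam(n); return cv2.projectPoints(np.array(P,float).reshape(-1,3),p['rvec'],t,K,None)[0].reshape(-1,2)
def hsv(im): return cv2.cvtColor(im,cv2.COLOR_BGR2HSV)
def blobs(m,amin=3,box=None):
    m=m.astype(np.uint8)
    if box: 
        k=np.zeros_like(m); k[box[1]:box[3],box[0]:box[2]]=1; m=m*k
    n,l,s,c=cv2.connectedComponentsWithStats(m,connectivity=8)
    return [(c[i].round(2).tolist(),int(s[i,4]),s[i,:4].tolist()) for i in range(1,n) if s[i,4]>=amin]
E
python3 - <<'E'
from h import *
t=cv2.imread("pics/top0.png"); s=cv2.imread("pics/scene0.png")
cv2.imwrite("pics/tc.png",cv2.resize(t[160:280,100:400],None,fx=2.66,fy=2.66,interpolation=cv2.INTER_CUBIC))
cv2.imwrite("pics/sc.png",cv2.resize(s[125:310,160:420],None,fx=3,fy=3,interpolation=cv2.INTER_CUBIC))
for n,im in(("top",t),("scene",s)):
    h=hsv(im);H,S,V=[h[...,i].astype(int) for i in range(3)]
    bx=(100,120,400,280) if n=="top" else (120,120,430,300)
    print(n)
    print(" red",blobs(((H<6)|(H>172))&(S>120)&(V>60),2,bx))
    print(" blue",blobs((H>100)&(H<130)&(S>120)&(V>50),2,bx))
    print(" yel",blobs((H>22)&(H<35)&(S>120)&(V>60),2,bx))
    print(" amber",blobs((H>=4)&(H<=22)&(S>130)&(V>50),40,bx))
    print(" turq",blobs((H>75)&(H<95)&(S>100),100,bx))
    print(" black",blobs((V<40),30,bx))
E
```

```text
top
 red [([256.0, 211.0], 11, [254, 210, 5, 3]), ([260.29, 211.57], 7, [260, 210, 2, 5]), ([228.12, 215.08], 26, [226, 212, 6, 7]), ([127.0, 214.0], 3, [126, 214, 3, 1]), ([305.8, 221.0], 10, [304, 220, 4, 3]), ([125.5, 253.0], 2, [125, 253, 2, 1])]
 blue [([208.0, 202.0], 27, [205, 200, 7, 5])]
 yel [([227.8, 189.6], 5, [227, 189, 3, 2]), ([225.0, 194.5], 2, [225, 194, 1, 2])]
 amber [([281.89, 215.73], 1308, [261, 195, 43, 43])]
 turq [([332.35, 134.9], 126, [326, 129, 13, 13]), ([320.73, 149.15], 147, [314, 136, 21, 20]), ([141.86, 229.03], 3516, [112, 193, 60, 73])]
 black [([320.14, 150.37], 126, [313, 139, 19, 18]), ([218.14, 205.54], 443, [205, 189, 32, 32]), ([282.48, 215.23], 115, [270, 211, 26, 9]), ([358.09, 242.13], 2150, [332, 216, 53, 53])]
scene
 red [([251.0, 189.0], 7, [250, 188, 3, 3]), ([278.2, 197.6], 20, [277, 195, 4, 6])]
 blue [([289.59, 215.33], 27, [286, 213, 8, 6])]
 yel [([265.06, 214.44], 16, [262, 213, 9, 4])]
 amber [([231.9, 166.43], 741, [212, 151, 41, 29])]
 turq [([369.72, 241.64], 3482, [325, 201, 90, 82])]
 black [([195.52, 148.17], 42, [190, 140, 12, 16]), ([192.94, 153.98], 101, [174, 144, 40, 16]), ([232.34, 160.89], 127, [223, 152, 19, 18]), ([279.59, 210.41], 468, [263, 196, 34, 30])]
```

View pics/tc.png

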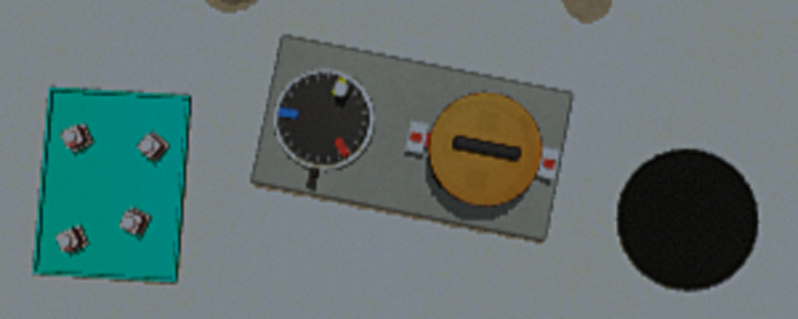

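View pics/sc.png

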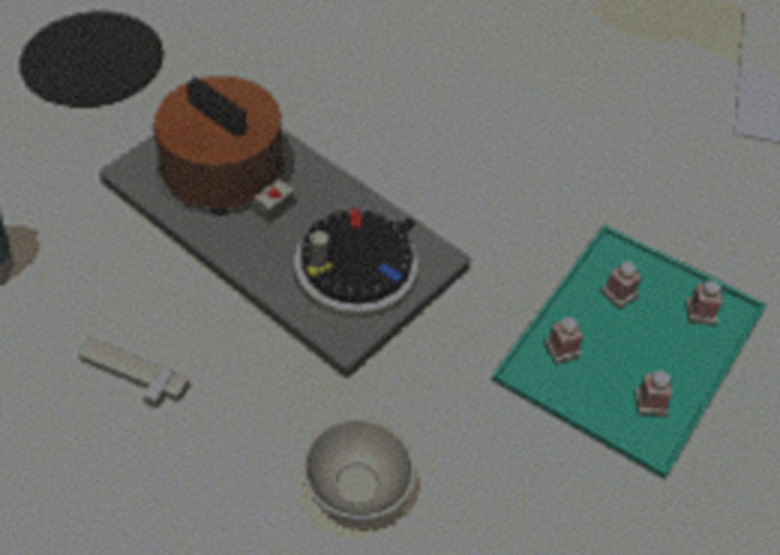

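Run:
```python
from h import *
t=cv2.imread("pics/top0.png"); s=cv2.imread("pics/scene0.png")
np.set_printoptions(precision=1,suppress=True)
# slab corners (top face z 20) by convex hull of darker grey in top
h=hsv(t);V=cv2.GaussianBlur(h[...,2],(3,3),0)
print("V bench",V[180,290],V[250,250],"slab",V[200,245],V[240,290])
thr=(int(V[180,290])+int(V[240,290]))//2
m=(V<thr).astype(np.uint8); m[:, :185]=0; m[:,325:]=0; m[:165]=0; m[260:]=0
c=max(cv2.findContours(m,cv2.RETR_EXTERNAL,cv2.CHAIN_APPROX_NONE)[0],key=cv2.contourArea)
q=cv2.approxPolyDP(cv2.convexHull(c),6,True).reshape(-1,2); print("top quad",q.tolist())
r=cv2.minAreaRect(c); print(r)
P=np.array([onz("top",p,20) for p in cv2.boxPoints(r)]); print(P, "ctr",P.mean(0)); print("sides",np.linalg.norm(P-np.roll(P,1,0),axis=1))
e=P-np.roll(P,1,0); L=max(e,key=np.linalg.norm); print("yaw of +y axis",np.degrees(np.arctan2(L[1],L[0]))%180)
# triangulated marks
for n,a,b in (("red",(228.12,215.08),(278.2,197.6)),("blue",(208,202),(289.6,215.3)),("luga",(256,211),(251,189))): print(n,*tri(a,b))
# handle
print("handle",*tri((282.48,215.23),(232.34,160.89)))
# mat
print("mat",onz("top",(358.09,242.13),4))
# ring: white around dial
for n,im,bx in (("top",t,(195,180,250,230)),("scene",s,(255,190,305,235))):
    h=hsv(im); k=h[bx[1]:bx[3],bx[0]:bx[2]]
    m=((k[...,2]<60)).astype(np.uint8)
    c=max(cv2.findContours(m,cv2.RETR_EXTERNAL,cv2.CHAIN_APPROX_NONE)[0],key=cv2.contourArea)
    print(n,"dial ell",cv2.fitEllipse(cv2.convexHull(c)+np.array(bx[:2])))
# blocks: non turquoise in tray
for n,im in (("top",t),("scene",s)):
    h=hsv(im).astype(int);H,S,V=h[...,0],h[...,1],h[...,2]
    tq=((H>75)&(H<95)&(S>80)).astype(np.uint8)
    l=cv2.connectedComponentsWithStats(tq)
    cs=[c for c in cv2.findContours(tq,cv2.RETR_EXTERNAL,cv2.CHAIN_APPROX_NONE)[0] if 2500<cv2.contourArea(c)<8000]
    bx=(100,180,180,275) if n=="top" else (320,195,420,290)
    cs=[c for c in cs if bx[0]<c[:,0,0].mean()<bx[2] and bx[1]<c[:,0,1].mean()<bx[3]]
    f=np.zeros_like(tq); cv2.drawContours(f,[cv2.convexHull(np.vstack(cs))],-1,1,-1); f=cv2.erode(f,np.ones((5,5)))
    print(n,"obj",[(b[0],b[1]) for b in blobs((f>0)&(tq==0),10)])
    w=(f>0)&(S<60)&(V>(110 if n=="top" else 120)); print("  white",[(b[0],b[1]) for b in blobs(w,2)])
    print("  pink",[(b[0],b[1]) for b in blobs((f>0)&((H<15)|(H>165))&(S>50),3)])
```

```text
V bench 138 138 slab 100 77
top quad [[205, 174], [313, 194], [304, 250], [195, 229]]
((254.61537170410156, 211.92306518554688), (113.35511016845703, 58.44260025024414), 11.309932708740234)
[[ 496.6  168.4   20. ]
 [ 667.9  139.2   20. ]
 [ 606.9 -193.6   20. ]
 [ 436.8 -160.8   20. ]] ctr [552.1 -11.7  20. ]
sides [334.6 173.7 338.4 173.2]
yaw of +y axis 79.61671848245041
red [539.3  66.4  42. ] 3.1511892411449463
blue [576.5 125.4  43.9] 2.502366605489669
luga [552.9 -15.   40.4] 2.206749730089512
handle [539.2 -87.8 100.7] 4.464323469977941
mat [ 467. -323.    4.]
top dial ell ((221.2842559814453, 204.36923217773438), (33.31507873535156, 33.65741729736328), 172.9393768310547)
scene dial ell ((279.62255859375, 209.2230987548828), (31.565828323364258, 39.79048538208008), 79.17173767089844)
top obj [([128.38, 211.22], 82), ([157.11, 214.46], 74), ([150.18, 242.81], 79), ([126.68, 249.68], 81)]
  white [([126.59, 210.38], 29), ([155.45, 214.23], 31), ([148.36, 242.36], 28), ([150.33, 246.0], 3), ([124.52, 249.55], 31)]
  pink [([129.7, 212.0], 27), ([158.67, 215.78], 18), ([152.81, 243.31], 16), ([128.21, 249.93], 28)]
scene obj [([367.25, 219.41], 135), ([394.56, 225.81], 134), ([347.78, 238.09], 137), ([377.83, 255.89], 150)]
  white [([369.18, 213.55], 11), ([365.0, 215.5], 2), ([368.0, 218.67], 3), ([396.89, 220.33], 9), ([398.67, 224.67], 3), ([349.21, 232.36], 14), ([347.5, 237.0], 2), ([352.0, 236.33], 3), ([380.21, 250.36], 14), ([377.5, 255.0], 2), ([381.5, 255.0], 2)]
  pink [([366.65, 220.56], 43), ([392.25, 221.75], 4), ([395.0, 227.18], 40), ([347.83, 239.2], 41), ([377.75, 257.3], 44)]
```

Run:
```python
from h import *
np.set_printoptions(precision=1,suppress=True)
print("dial",onz("top",(221.28,204.37),46),onz("scene",(279.62,209.22),46),*tri((221.28,204.37),(279.62,209.22)))
t=hsv(cv2.imread("pics/top0.png")); s=hsv(cv2.imread("pics/scene0.png"))
a=blobs((t[...,2]>110),3,(222,187,233,200)); b=blobs((s[...,2]>95)&(s[...,1]<80),3,(261,198,272,213)); print(a,b)
print(t[188:201,222:234,2]); print(s[199:214,260:273,2])
print("pred px post top",proj("top",[599.2,65.5,80]),proj("scene",[599.2,65.5,80]))
print("pred handle",proj("top",[538,-88.4,120]),proj("scene",[538,-88.4,120]))
T=[(126.59,210.38),(155.45,214.23),(148.36,242.36),(124.52,249.55)]
S=[(380.21,250.36),(349.2,232.36),(369.18,213.55),(396.89,220.33)]
for a,b in zip(T,S): print("tooth",*tri(a,b))
O=[(128.38,211.22),(157.11,214.46),(150.18,242.81),(126.68,249.68)];Q=[(377.83,255.89),(347.78,238.09),(367.25,219.41),(394.56,225.81)]
for a,b in zip(O,Q): print("obj",*tri(a,b))
```

```text
dial [570.8  85.4  46. ] [574.3  94.4  46. ] [569.8  88.5  37.4] 5.778356882634628
[([228.08, 190.75], 36, [225, 187, 8, 9])] [([266.0, 203.79], 19, [264, 202, 5, 5])]
[[ 42  78  47  50  46  91 124 139 133 119 106  96]
 [ 39  56  41  34  39  90 109 136 128 138 119  92]
 [ 41  40  35  37  75 130 136 131  72  94 129 137]
 [ 40  38  38  48 112 144 142 137  76  52  70 130]
 [ 39  40  42  69 141 148 147 145 101  39  32  70]
 [ 40  38  47  97 146 147 146 145  89  28  28  51]
 [ 40  38  60 126 139 149 149 139  63  23  42  83]
 [ 40  38  40  91 110 133 136  96  30  29  55  77]
 [ 41  38  38  41  24  45  44  29  11  35  44  43]
 [ 42  38  42  39  15   9  12  13  20  40  40  39]
 [ 39  41  42  40  17  12  16  13  40  41  43  45]
 [ 42  40  42  40  23  21  13  21  40  39  41  40]
 [ 39  40  41  41  41  40  26  39  42  41  41  41]]
[[ 84  84  87  84  67  56  36  29  50  43  34  40  29]
 [ 79  82  89  74  44  52  37  33  36  29  38  35  34]
 [ 82  86  80  44  30  48  46  36  33  30  42  37  36]
 [ 83  84  74  52  62 103 111  98  71  42  36  33  41]
 [ 81  74  50  90 112 126 129 128 120  72  37  3
[... 297 characters left out ...]
46  58  57  59  59  63  34  26  40  32]
 [ 76  42  44  51  59  64  64  58  50  37  35  36  38]
 [ 82  34  39  45  57  60  63  59  48  35  27  35  42]
 [ 82  38  26  57  64  60  64  52  61  73  52  36  33]
 [ 89  45  57  80  75  67  57  68  92 118  82  40  32]]
pred px post top [[227.5 193.8]] [[265.5 202.3]]
pred handle [[282.5 215.9]] [[231.2 155.5]]
tooth [547.6 363.8  41.7] 6.292016182737573
tooth [538.3 278.5  40.6] 3.845447247055799
tooth [456.3 296.   43.9] 5.5036772083443095
tooth [434.6 364.7  40.6] 4.851364423133632
obj [546.7 364.8  16.7] 3.3081685554757754
obj [538.5 279.3  16.2] 3.383523316445097
obj [454.5 296.6  17.3] 3.584000363408409
obj [433.2 365.3  15.9] 3.2174907516886315
```

Emit:
drive_tool(targets=[[-1, 46, 31, 0, -8], [-1, 92, 62, 0, -8], [-1, 137, 94, 0, -8], [-1, 183, 125, 0, -8], [-1, 229, 156, 0, -8], [-1, 275, 187, 0, -8], [-1, 320, 219, 0, -8], [-1, 366, 250, 0, -8], [-1, 412, 281, 0, -8], [-1, 458, 312, 0, -8], [-1, 504, 343, 0, -8], [-1, 549, 375, 0, -8]])

```text
clock: 1.3
position: [561.3, 115.2, 231.0]
ee_rot: [0.996, -0.089, -0.0, 0.0]
contact_force: [1.0, 0.6, -0.4]
gripper_width: 85.3
grasp_force: 0.0
```

```bash
cat >> h.py <<'E'
def st():
    s=arm.read_state(); q=s['ee_rot']; yaw=2*np.arctan2(q[1],q[0])
    return s,np.array(s['position']),yaw
def go(x,y,z,yawdeg=None):
    "needed tx,ty,tz,roll from the present pose"
    s,p,a=st(); d=np.array([x,y,z])-p
    r=0 if yawdeg is None else (np.degrees(a)-yawdeg+180)%360-180
    print("t=%.1f pos %s yaw %.1f w %.1f gf %.1f F %s | d %.1f %.1f %.1f roll %.1f"%(s['clock'],p.round(1),np.degrees(a),s['gripper_width'],s['grasp_force'],np.round(s['contact_force'],1),
      np.cos(a)*d[0]+np.sin(a)*d[1], np.sin(a)*d[0]-np.cos(a)*d[1], -d[2], r))
E
python3 -c "
from h import *
print(onz('top',(227.8,193.0),80)); go(600,65,120,-10.4)"
```

```text
[601.45686252  64.7611718   80.        ]
t=1.3 pos [561.3 115.2 231. ] yaw -10.3 w 85.3 gf 0.0 F [ 1.   0.6 -0.4] | d 47.0 42.6 111.0 roll 0.1
```

Emit:
drive_tool(targets=[[-1, 0, 0, 0, 0], [-1, 0, 0, 40, 0], [-1, 0, 0, 80, 0], [-1, 0, 0, 120, 0], [-1, 0, 0, 130, 0], [-1, 0, 0, 130, 0], [-1, 0, 0, 130, 0]])

```text
clock: 2.0
position: [561.9, 117.8, 103.0]
ee_rot: [0.996, -0.089, 0.001, -0.001]
contact_force: [0.8, 1.1, 0.7]
gripper_width: 85.5
grasp_force: 0.0
```

```bash
python3 -c "
from h import *
go(600.5,65,54,-10.4)"
```

```text
t=2.0 pos [561.9 117.8 103. ] yaw -10.2 w 85.5 gf 0.0 F [0.8 1.1 0.7] | d 47.4 45.1 49.0 roll 0.2
```

Emit:
drive_tool(targets=[[-1, 24, 22, 0, 0], [-1, 47.4, 45, 0, 0], [-1, 47.4, 45, 10, 0], [-1, 47.4, 45, 30, 0], [-1, 47.4, 45, 49, 0], [-1, 47.4, 45, 49, 0], [0, 47.4, 45, 49, 0], [0.4, 47.4, 45, 49, 0], [1, 47.4, 45, 49, 0], [1, 47.4, 45, 49, 0], [1, 47.4, 45, 49, 0], [1, 47.4, 45, 49, 0]])

```text
clock: 3.2
position: [599.6, 64.6, 53.2]
ee_rot: [0.996, -0.089, 0.001, -0.0]
contact_force: [-0.7, 1.5, 4.4]
gripper_width: 14.4
grasp_force: 58.4
```

```bash
python3 -c "
from h import *
im=arm.get_image('scene');cv2.imwrite('pics/s1.png',cv2.resize(im[125:285,180:380],None,fx=3,fy=3))
go(600.5,65,54,-10.4)"
```

```text
t=3.2 pos [599.6  64.6  53.2] yaw -10.2 w 14.1 gf 58.5 F [-1.7  1.6  4.8] | d 0.8 -0.5 -0.8 roll 0.2
```

View pics/s1.png

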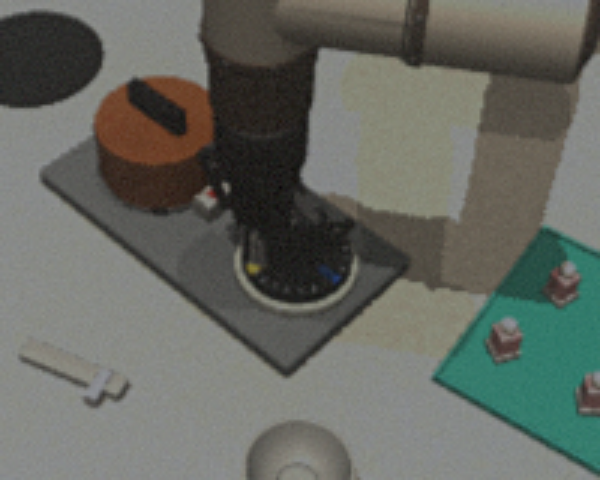

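```bash
cat >> h.py <<'E'
C=np.array([570.5,86.0]); YAW=-10.4
def dial(C=C,R=36.):
    s,p,a=st(); v=p[:2]-C; return (YAW-np.degrees(np.arctan2(v[1],v[0])))%360, np.hypot(*v)
def arc(d0,ds,R=36.):
    # shifts in tool axes assuming tool x at actual yaw
    s,p,a=st(); e=np.degrees(a)-YAW
    f=lambda d: R*np.array([np.cos(np.radians(d+e)),np.sin(np.radians(d+e))])
    return [[1]+(f(d)-f(d0)).round(1).tolist()+[0,0] for d in ds]
E
python3 -c "
from h import *
d,r=dial(); print(d,r)
print(arc(26,range(46,267,20)))"
```

```text
25.870118471278644 36.11374347881632
[[1, -7.4, 10.1, 0, 0], [1, -17.8, 17.1, 0, 0], [1, -29.9, 20.1, 0, 0], [1, -42.3, 18.7, 0, 0], [1, -53.6, 13.2, 0, 0], [1, -62.2, 4.2, 0, 0], [1, -67.3, -7.3, 0, 0], [1, -68.1, -19.7, 0, 0], [1, -64.6, -31.7, 0, 0], [1, -57.3, -41.8, 0, 0], [1, -46.9, -48.8, 0, 0], [1, -34.7, -51.8, 0, 0]]
```

Emit:
drive_tool(targets=[[1, -7.4, 10.1, 0, 0], [1, -17.8, 17.1, 0, 0], [1, -29.9, 20.1, 0, 0], [1, -42.3, 18.7, 0, 0], [1, -42.3, 18.7, 0, 0], [1, -42.3, 18.7, 0, 0]])

```text
clock: 3.85
position: [555.1, 54.7, 53.2]
ee_rot: [0.996, -0.089, 0.002, -0.001]
contact_force: [1.8, 5.1, 3.1]
gripper_width: 14.3
grasp_force: 59.0
```

```bash
python3 -c "
from h import *
print(dial()); go(0,0,54)
print(arc(106,range(126,347,20)))"
```

```text
(np.float64(105.83202552565201), np.float64(34.90553893079534))
t=3.9 pos [555.1  54.7  53.2] yaw -10.2 w 14.3 gf 59.0 F [1.8 5.1 3.1] | d -536.6 152.2 -0.8 roll 0.0
[[1, -11.2, -5.5, 0, 0], [1, -19.9, -14.5, 0, 0], [1, -24.9, -26.0, 0, 0], [1, -25.8, -38.5, 0, 0], [1, -22.3, -50.5, 0, 0], [1, -14.9, -60.6, 0, 0], [1, -4.5, -67.5, 0, 0], [1, 7.6, -70.5, 0, 0], [1, 20.1, -69.1, 0, 0], [1, 31.3, -63.6, 0, 0], [1, 40.0, -54.6, 0, 0], [1, 45.0, -43.2, 0, 0]]
```

Emit:
drive_tool(targets=[[1, -11.2, -5.5, 0, 0], [1, -19.9, -14.5, 0, 0], [1, -24.9, -26.0, 0, 0], [1, -25.8, -38.5, 0, 0], [1, -22.3, -50.5, 0, 0], [1, -14.9, -60.6, 0, 0], [1, -4.5, -67.5, 0, 0], [1, -4.5, -67.5, 0, 0], [1, -4.5, -67.5, 0, 0]])

```text
clock: 4.75
position: [561.8, 121.7, 53.1]
ee_rot: [0.996, -0.089, 0.0, -0.0]
contact_force: [1.3, 1.6, 7.3]
gripper_width: 14.1
grasp_force: 59.7
```

```bash
python3 -c "
from h import *
print(dial()); go(0,0,54)
print(arc(246,list(range(266,427,20))+[428.7]))"
```

```text
(np.float64(245.8906997537792), np.float64(36.71818437785168))
t=4.8 pos [561.8 121.7  53.1] yaw -10.2 w 14.1 gf 59.7 F [1.3 1.6 7.3] | d -531.4 219.3 -0.9 roll 0.0
[[1, 12.1, -3.0, 0, 0], [1, 24.6, -1.6, 0, 0], [1, 35.8, 3.9, 0, 0], [1, 44.4, 12.9, 0, 0], [1, 49.5, 24.3, 0, 0], [1, 50.3, 36.8, 0, 0], [1, 46.8, 48.8, 0, 0], [1, 39.4, 58.9, 0, 0], [1, 29.1, 65.9, 0, 0], [1, 27.5, 66.5, 0, 0]]
```

Emit:
drive_tool(targets=[[1, 12.1, -3.0, 0, 0], [1, 24.6, -1.6, 0, 0], [1, 35.8, 3.9, 0, 0], [1, 44.4, 12.9, 0, 0], [1, 49.5, 24.3, 0, 0], [1, 50.3, 36.8, 0, 0], [1, 46.8, 48.8, 0, 0], [1, 39.4, 58.9, 0, 0], [1, 29.1, 65.9, 0, 0], [1, 27.5, 66.5, 0, 0], [1, 27.5, 66.5, 0, 0], [1, 27.5, 66.5, 0, 0]])

```text
clock: 5.95
position: [575.6, 51.2, 53.1]
ee_rot: [0.996, -0.089, -0.001, 0.0]
contact_force: [-1.0, 2.1, 9.6]
gripper_width: 14.1
grasp_force: 59.9
```

Emit:
drive_tool(targets=[[1, 0, 0, 0, 0], [1, 0, 0, 0, 0], [1, 0, 0, 0, 0], [1, 0, 0, 0, 0], [1, 0, 0, 0, 0]])

```text
clock: 6.45
position: [575.6, 51.1, 53.1]
ee_rot: [0.996, -0.089, -0.001, 0.0]
contact_force: [-1.5, 2.4, 8.8]
gripper_width: 14.0
grasp_force: 59.9
```

```bash
sed -i 's/C=np.array(\[570.5,86.0\])/C=np.array([570.6,86.8])/' h.py; python3 -c "
from h import *
print(dial()); go(0,0,54)
im=arm.get_image('top');cv2.imwrite('pics/t2.png',cv2.resize(im[170:260,180:320],None,fx=5,fy=5))
h=hsv(im).astype(int);H,S,V=h[...,0],h[...,1],h[...,2]
for n,m in (('red',((H<6)|(H>172))&(S>120)&(V>40)),('blue',(H>100)&(H<130)&(S>100)&(V>40)),('yel',(H>22)&(H<35)&(S>120)&(V>50))): print(n,blobs(m,3,(200,180,245,228)))
im=arm.get_image('scene');h=hsv(im).astype(int);H,S,V=h[...,0],h[...,1],h[...,2]
for n,m in (('red',((H<6)|(H>172))&(S>120)&(V>40)),('blue',(H>100)&(H<130)&(S>100)&(V>40)),('yel',(H>22)&(H<35)&(S>120)&(V>50))): print(n,blobs(m,3,(255,185,310,240)))
for d in (68.74,189.1,297.9):
  for D in (428.7,):
    a=np.radians(180+YAW+d-D); P=np.r_[C+42*np.array([np.cos(a),np.sin(a)]),46]; print(proj('top',P),proj('scene',P))
"
```

```text
(np.float64(71.59925429122795), np.float64(36.00301783998174))
t=6.5 pos [575.6  51.1  53.1] yaw -10.2 w 14.0 gf 59.9 F [-1.5  2.4  8.8] | d -557.4 152.5 -0.9 roll 0.0
red [([216.83, 218.5], 12, [215, 217, 4, 4])]
blue []
yel []
red [([288.75, 201.15], 20, [286, 199, 7, 5])]
blue [([279.33, 219.43], 30, [277, 216, 5, 8])]
yel [([263.77, 204.92], 13, [262, 203, 6, 4])]
[[217.83662595 218.62109511]] [[288.29026071 198.61414826]]
[[234.46247956 199.74273627]] [[262.72730027 204.31193553]]
[[212.01873658 193.07127981]] [[279.82764336 219.44858741]]
```

View pics/t2.png

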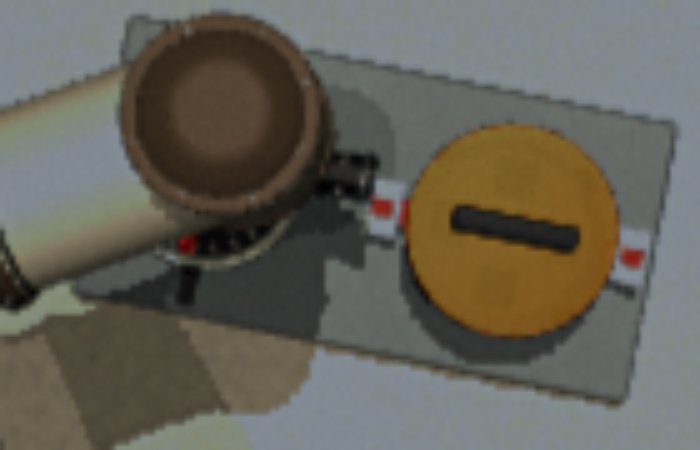

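```bash
python3 -c "
from h import *
print(arc(71.6,[71.6-20*i for i in range(1,13)]))"
```

```text
[[1, 11.0, -5.9, 0, 0], [1, 19.3, -15.2, 0, 0], [1, 24.0, -26.8, 0, 0], [1, 24.4, -39.3, 0, 0], [1, 20.5, -51.2, 0, 0], [1, 12.7, -61.0, 0, 0], [1, 2.1, -67.6, 0, 0], [1, -10.1, -70.2, 0, 0], [1, -22.5, -68.4, 0, 0], [1, -33.5, -62.5, 0, 0], [1, -41.9, -53.2, 0, 0], [1, -46.5, -41.5, 0, 0]]
```

Emit:
drive_tool(targets=[[1, 11.0, -5.9, 0, 0], [1, 19.3, -15.2, 0, 0], [1, 24.0, -26.8, 0, 0], [1, 24.4, -39.3, 0, 0], [1, 20.5, -51.2, 0, 0], [1, 12.7, -61.0, 0, 0], [1, 2.1, -67.6, 0, 0], [1, -10.1, -70.2, 0, 0], [1, -22.5, -68.4, 0, 0], [1, -33.5, -62.5, 0, 0], [1, -41.9, -53.2, 0, 0], [1, -46.5, -41.5, 0, 0]])

```text
clock: 7.75
position: [537.8, 100.4, 53.2]
ee_rot: [0.996, -0.088, 0.0, -0.0]
contact_force: [4.6, -0.6, 3.4]
gripper_width: 13.9
grasp_force: 59.5
```

Emit:
drive_tool(targets=[[1, 0, 0, 0, 0], [1, 0, 0, 0, 0]])

```text
clock: 7.95
position: [537.3, 99.0, 53.1]
ee_rot: [0.996, -0.089, -0.001, 0.001]
contact_force: [-0.7, -1.1, 8.4]
gripper_width: 13.5
grasp_force: 59.8
```

```bash
python3 -c "
from h import *
print(dial()); go(0,0,54)
print(arc(191.6,[191.6-20*i for i in range(1,13)]))"
```

```text
(np.float64(189.74731021614875), np.float64(35.46234827106807))
t=8.0 pos [537.3  99.   53.1] yaw -10.2 w 13.5 gf 59.8 F [-0.7 -1.1  8.4] | d -511.1 193.0 -0.9 roll 0.0
[[1, -0.4, 12.5, 0, 0], [1, 3.5, 24.4, 0, 0], [1, 11.3, 34.2, 0, 0], [1, 21.9, 40.8, 0, 0], [1, 34.1, 43.3, 0, 0], [1, 46.5, 41.5, 0, 0], [1, 57.5, 35.6, 0, 0], [1, 65.9, 26.3, 0, 0], [1, 70.5, 14.7, 0, 0], [1, 70.9, 2.2, 0, 0], [1, 67.0, -9.7, 0, 0], [1, 59.2, -19.5, 0, 0]]
```

Emit:
drive_tool(targets=[[1, -0.4, 12.5, 0, 0], [1, 3.5, 24.4, 0, 0], [1, 11.3, 34.2, 0, 0], [1, 21.9, 40.8, 0, 0], [1, 34.1, 43.3, 0, 0], [1, 46.5, 41.5, 0, 0], [1, 57.5, 35.6, 0, 0], [1, 65.9, 26.3, 0, 0], [1, 70.5, 14.7, 0, 0], [1, 70.9, 2.2, 0, 0], [1, 70.9, 2.2, 0, 0], [1, 70.9, 2.2, 0, 0]])

```text
clock: 9.15
position: [607.3, 85.9, 53.1]
ee_rot: [0.996, -0.089, -0.0, 0.0]
contact_force: [-0.6, 1.7, 8.3]
gripper_width: 13.8
grasp_force: 59.9
```

```bash
python3 -c "
from h import *
d,r=dial();print(d,r); go(0,0,54)
print(arc(d,list(np.arange(d-20,190,-20))+[189.1]))"
```

```text
351.06635722846056 36.683639298126536
t=9.2 pos [607.3  85.9  53.1] yaw -10.2 w 13.8 gf 59.9 F [-0.6  1.7  8.3] | d -582.5 191.9 -0.9 roll 0.0
[[1, -4.0, -11.8, 0, 0], [1, -11.8, -21.6, 0, 0], [1, -22.5, -28.1, 0, 0], [1, -34.8, -30.5, 0, 0], [1, -47.1, -28.6, 0, 0], [1, -58.1, -22.6, 0, 0], [1, -66.4, -13.2, 0, 0], [1, -70.9, -1.6, 0, 0], [1, -71.1, -0.4, 0, 0]]
```

Emit:
drive_tool(targets=[[1, -4.0, -11.8, 0, 0], [1, -11.8, -21.6, 0, 0], [1, -22.5, -28.1, 0, 0], [1, -34.8, -30.5, 0, 0], [1, -47.1, -28.6, 0, 0], [1, -58.1, -22.6, 0, 0], [1, -66.4, -13.2, 0, 0], [1, -70.9, -1.6, 0, 0], [1, -71.1, -0.4, 0, 0], [1, -71.1, -0.4, 0, 0], [1, -71.1, -0.4, 0, 0], [1, -71.1, -0.4, 0, 0]])

```text
clock: 10.35
position: [536.8, 97.6, 53.1]
ee_rot: [0.996, -0.089, -0.001, 0.001]
contact_force: [0.1, -1.1, 9.7]
gripper_width: 14.1
grasp_force: 59.9
```

Emit:
drive_tool(targets=[[1, 0, 0, 0, 0], [1, 0, 0, 0, 0], [1, 0, 0, 0, 0]])

```text
clock: 10.65
position: [536.9, 97.6, 53.1]
ee_rot: [0.996, -0.089, -0.001, 0.001]
contact_force: [-0.4, -1.9, 8.9]
gripper_width: 14.2
grasp_force: 59.9
```

```bash
sed -i 's/C=np.array(\[570.6,86.8\])/C=np.array([571.1,86.9])/' h.py
cat >> h.py <<'E'
def marks():
    for n,bx in (('top',(200,180,245,228)),('scene',(255,185,310,240))):
        h=hsv(arm.get_image(n)).astype(int);H,S,V=h[...,0],h[...,1],h[...,2]
        for c,off,m in (('red',68.75,((H<6)|(H>172))&(S>120)&(V>40)),('yel',189.1,(H>22)&(H<35)&(S>120)&(V>50)),('blue',297.9,(H>100)&(H<130)&(S>100)&(V>40))):
            for b in blobs(m,6,bx):
                P=onz(n,b[0],46)[:2]-C; print(n,c,b[0],b[1],"r %.1f d %.1f"%(np.hypot(*P),(180+YAW+off-np.degrees(np.arctan2(P[1],P[0])))%360))
E
python3 -c "
from h import *
d,r=dial();print(d,r); go(0,0,54); marks()
print(arc(d,list(np.arange(d+20,295,20))+[297.9]))"
```

```text
187.0021184329242 35.88834270664816
t=10.7 pos [536.9  97.6  53.1] yaw -10.2 w 14.2 gf 59.9 F [-0.4 -1.9  8.9] | d -511.0 191.4 -0.9 roll 0.0
top blue [233.84, 201.66] 32 r 38.8 d 185.2
scene red [283.22, 218.78] 27 r 41.2 d 186.5
scene blue [265.44, 203.81] 27 r 35.4 d 183.9
[[1, 3.7, -11.9, 0, 0], [1, 11.2, -21.9, 0, 0], [1, 21.8, -28.7, 0, 0], [1, 33.9, -31.5, 0, 0], [1, 46.3, -29.9, 0, 0], [1, 52.7, -27.3, 0, 0]]
```

Emit:
drive_tool(targets=[[1, 3.7, -11.9, 0, 0], [1, 11.2, -21.9, 0, 0], [1, 21.8, -28.7, 0, 0], [1, 33.9, -31.5, 0, 0], [1, 46.3, -29.9, 0, 0], [1, 52.7, -27.3, 0, 0], [1, 52.7, -27.3, 0, 0], [1, 52.7, -27.3, 0, 0], [1, 52.7, -27.3, 0, 0], [1, 52.7, -27.3, 0, 0], [1, 52.7, -27.3, 0, 0]])

```text
clock: 11.85
position: [593.9, 115.0, 53.1]
ee_rot: [0.996, -0.089, -0.001, 0.001]
contact_force: [0.2, -0.8, 9.1]
gripper_width: 14.1
grasp_force: 59.8
```

```bash
python3 -c "
from h import *
d,r=dial();print(d,r); go(0,0,54); marks()"
```

```text
298.6035347806383 36.188679726902
t=11.8 pos [593.9 115.   53.1] yaw -10.2 w 14.1 gf 59.8 F [ 0.2 -0.8  9.1] | d -564.0 218.7 -0.9 roll 0.0
top red [233.0, 197.58] 24 r 40.5 d 298.6
top blue [218.27, 216.46] 26 r 36.1 d 297.6
scene red [264.43, 207.4] 30 r 36.1 d 294.0
```

Emit:
drive_tool(targets=[[0.6, 0, 0, 0, 0], [0.3, 0, 0, 0, 0], [0, 0, 0, 0, 0], [0, 0, 0, -20, 0], [-0.5, 0, 0, -60, 0], [-1, 0, 0, -100, 0], [-1, 0, 0, -110, 0]])

```text
clock: 12.65
position: [596.8, 116.0, 166.9]
ee_rot: [0.996, -0.089, 0.003, -0.001]
contact_force: [0.1, 0.1, 0.8]
gripper_width: 83.2
grasp_force: 0.0
```

Emit:
drive_tool(targets=[[-1, -2, 20, 0, 8], [-1, -4, 40, 0, 16], [-1, -6, 60, 0, 24], [-1, -8, 80, 0, 32], [-1, -10, 100, 0, 40], [-1, -11, 120, 0, 48], [-1, -12, 140, 0, 56], [-1, -14, 160, 0, 64], [-1, -16, 180, 0, 72], [-1, -18, 209, 0, 80], [-1, -18, 209.7, 0, 88], [-1, -18, 209.7, 0, 90.2]])

```text
clock: 13.85
position: [538.4, -88.6, 161.1]
ee_rot: [-0.638, 0.77, 0.001, -0.001]
contact_force: [-0.1, 0.6, -0.4]
gripper_width: 85.1
grasp_force: 0.0
```

Emit:
drive_tool(targets=[[-1, 0, 0, 0, 0], [-1, 0, 0, 0, 0]])

```text
clock: 14.05
position: [539.2, -87.7, 161.6]
ee_rot: [-0.64, 0.768, 0.001, -0.001]
contact_force: [0.7, 0.3, 0.0]
gripper_width: 85.1
grasp_force: 0.0
```

```bash
python3 -c "
from h import *
go(539,-88.2,96,-100.4); marks()
for n in ('top','scene'):
  h=hsv(arm.get_image(n)); bx=(250,195,310,240) if n=='top' else (210,145,260,195)
  print(n,blobs(h[...,2]<45,8,bx))
"
```

```text
t=14.1 pos [539.2 -87.7 161.6] yaw 259.6 w 85.1 gf 0.0 F [0.7 0.3 0. ] | d 0.5 0.1 65.6 roll -0.0
top yel [207.33, 196.83] 6 r 44.8 d 296.7
scene red [264.48, 207.33] 27 r 35.9 d 294.4
scene yel [286.78, 219.67] 9 r 47.5 d 297.4
scene blue [287.78, 200.22] 23 r 37.2 d 301.9
top [([283.94, 221.56], 18, [280, 216, 10, 10]), ([282.36, 235.26], 94, [275, 229, 17, 11])]
scene [([214.0, 147.0], 36, [210, 145, 10, 6]), ([232.03, 160.44], 167, [223, 152, 19, 18]), ([251.54, 180.46], 24, [248, 177, 7, 8])]
```

Emit:
drive_tool(targets=[[-1, 0.5, 0, 25, 0], [-1, 0.5, 0, 50, 0], [-1, 0.5, 0, 65, 0], [-1, 0.5, 0, 66, 0], [0, 0.5, 0, 66, 0], [0.5, 0.5, 0, 66, 0], [1, 0.5, 0, 66, 0], [1, 0.5, 0, 66, 0], [1, 0.5, 0, 66, 0], [1, 0.5, 0, 66, 0], [1, 0.5, 0, 66, 0]])

```text
clock: 15.35
position: [540.1, -88.4, 96.7]
ee_rot: [-0.64, 0.769, -0.0, 0.0]
contact_force: [0.9, -0.1, 1.6]
gripper_width: 12.6
grasp_force: 61.0
```

```bash
python3 -c "
from h import *
go(539,-88.2,96,-100.4)"
```

```text
t=15.3 pos [540.1 -88.4  96.7] yaw 259.5 w 12.6 gf 61.0 F [ 0.9 -0.1  1.6] | d 0.0 1.2 0.7 roll -0.1
```

Emit:
drive_tool(targets=[[1, 0, 0, 3, 0], [1, 0, 0, 6, 0], [1, 0, 0, 7.5, 0], [1, 0, 0, 7.5, 0], [1, 0, 0, 7.5, 0], [1, 0, 0, 7.5, -5], [1, 0, 0, 7.5, -10], [1, 0, 0, 7.5, -15], [1, 0, 0, 7.5, -15]])

```text
clock: 16.25
position: [540.4, -88.5, 89.6]
ee_rot: [0.735, -0.678, 0.001, -0.0]
contact_force: [-1.0, 0.2, 5.4]
gripper_width: 13.0
grasp_force: 61.7
```

```bash
python3 -c "
from h import *
go(540,-88.2,89,-100.4); print(st()[0]['wrist_torque'])"
```

```text
t=16.2 pos [540.4 -88.5  89.6] yaw -85.4 w 13.0 gf 61.7 F [-1.   0.2  5.4] | d -0.3 0.3 0.6 roll 15.0
[0.0443499  0.13687606 0.09626194]
```

Emit:
drive_tool(targets=[[1, 0, 0, 0, -8], [1, 0, 0, 0, -16], [1, 0, 0, 0, -24], [1, 0, 0, 0, -32], [1, 0, 0, 0, -40], [1, 0, 0, 0, -48], [1, 0, 0, 0, -56], [1, 0, 0, 0, -64], [1, 0, 0, 0, -72], [1, 0, 0, 0, -75], [1, 0, 0, 0, -75]])

```text
clock: 17.35
position: [540.5, -88.5, 89.6]
ee_rot: [0.996, -0.091, 0.001, 0.0]
contact_force: [-0.4, -0.4, 6.4]
gripper_width: 12.8
grasp_force: 61.7
```

```bash
python3 -c "
from h import *
go(540,-88.2,180,-10.4); print(st()[0]['wrist_torque'])
im=arm.get_image('scene');cv2.imwrite('pics/s3.png',cv2.resize(im[110:270,160:360],None,fx=3,fy=3))"
```

```text
t=17.4 pos [540.5 -88.5  89.6] yaw -10.4 w 12.8 gf 61.7 F [-0.4 -0.4  6.4] | d -0.5 -0.2 -90.4 roll 0.0
[ 0.00385463  0.12773129 -0.01764508]
```

View pics/s3.png

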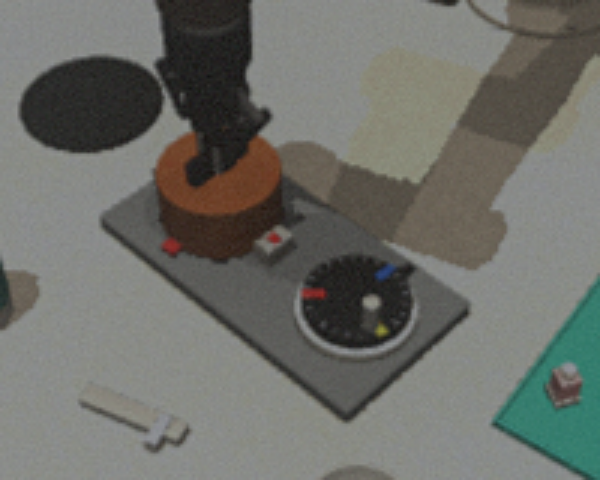

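Emit:
drive_tool(targets=[[1, 0, 0, -5, 0], [1, 0, 0, -12, 0], [1, 0, 0, -25, 0], [1, 0, 0, -45, 0], [1, 0, 0, -70, 0], [1, 0, 0, -90, 0], [1, 0, 0, -90, 0]])

```text
clock: 18.1
position: [540.6, -88.3, 181.1]
ee_rot: [0.996, -0.091, 0.002, -0.0]
contact_force: [0.0, 0.1, -1.7]
gripper_width: 12.3
grasp_force: 60.7
```

Emit:
drive_tool(targets=[[1, -3, 25, 0, 0], [1, -6, 50, 0, 0], [1, -9, 75, 0, 0], [1, -12, 100, 0, 0], [1, -15, 125, 0, 0], [1, -18, 150, 0, 0], [1, -21, 175, 0, 0], [1, -24, 200, 0, 0], [1, -27, 225, 0, 0], [1, -29, 244, 0, 0], [1, -29, 244, 0, 0], [1, -29, 244, 0, 0]])

```text
clock: 19.3
position: [465.8, -322.6, 177.2]
ee_rot: [0.996, -0.092, -0.002, -0.001]
contact_force: [0.0, -0.6, -0.2]
gripper_width: 12.6
grasp_force: 60.6
```

```bash
python3 -c "
from h import *
go(468,-323,72,-10.4); print(onz('top',(221.28,204.37),46))
im=arm.get_image('top')
cv2.imwrite('pics/t4.png',cv2.resize(im[160:280,100:400],None,fx=2.66,fy=2.66))"
```

```text
t=19.3 pos [ 465.8 -322.6  177.2] yaw -10.5 w 12.6 gf 60.6 F [ 0.  -0.6 -0.2] | d 2.3 -0.0 105.2 roll -0.1
[570.82770538  85.36154277  46.        ]
```

View pics/t4.png

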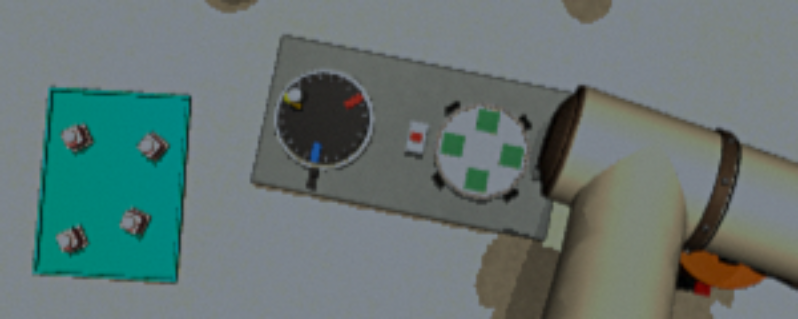

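Emit:
drive_tool(targets=[[1, 2.3, 0, 25, 0], [1, 2.3, 0, 50, 0], [1, 2.3, 0, 75, 0], [1, 2.3, 0, 90, 0], [1, 2.3, 0, 98, 0], [1, 2.3, 0, 102, 0], [1, 2.3, 0, 104, 0], [1, 2.3, 0, 105.5, 0], [1, 2.3, 0, 105.5, 0], [1, 2.3, 0, 105.5, 0]])

```text
clock: 20.35
position: [469.5, -323.6, 73.9]
ee_rot: [0.996, -0.091, 0.001, 0.0]
contact_force: [0.5, -1.3, -1.8]
gripper_width: 12.7
grasp_force: 60.7
```

```bash
python3 -c "
from h import *
go(468,-323,71,-10.4)
im=arm.get_image('top');h=hsv(im).astype(int);H,S,V=h[...,0],h[...,1],h[...,2]
g=blobs((H>50)&(H<80)&(S>100),10,(255,190,310,250)); print(g)
P=np.array([onz('top',b[0],34) for b in g]); print(P.round(1),P.mean(0))
"
```

```text
t=20.4 pos [ 469.5 -323.6   73.9] yaw -10.5 w 12.7 gf 60.7 F [ 0.5 -1.3 -1.8] | d -1.5 -0.3 2.9 roll -0.1
[([283.0, 205.0], 61, [279, 201, 9, 9]), ([269.8, 213.82], 60, [266, 210, 9, 9]), ([291.83, 218.12], 60, [288, 214, 9, 9]), ([278.63, 227.15], 59, [275, 223, 8, 9])]
[[ 572.7  -94.9   34. ]
 [ 546.2  -56.5   34. ]
 [ 534.7 -121.3   34. ]
 [ 507.6  -82.9   34. ]] [540.28814493 -88.92407866  34.        ]
```

Emit:
drive_tool(targets=[[1, -1.2, 0, 1, 0], [1, -1.2, 0, 2, 0], [1, -1.2, 0, 3, 0], [1, -1.2, 0, 3.5, 0], [1, -1.2, 0, 3.5, 0]])

```text
clock: 20.9
position: [467.9, -323.1, 71.2]
ee_rot: [0.996, -0.091, -0.0, 0.0]
contact_force: [-2.3, 3.7, 6.9]
gripper_width: 12.5
grasp_force: 61.8
```

```bash
python3 -c "
from h import *
go(468,-323,71,-10.4)"
```

```text
t=20.9 pos [ 467.9 -323.1   71.2] yaw -10.4 w 12.5 gf 61.8 F [-2.3  3.7  6.9] | d 0.1 -0.1 0.2 roll -0.0
```

Emit:
drive_tool(targets=[[0.6, 0, 0, 0, 0], [0.2, 0, 0, 0, 0], [-0.3, 0, 0, 0, 0], [-1, 0, 0, -10, 0], [-1, 0, 0, -30, 0], [-1, 0, 0, -60, 0], [-1, 0, 0, -100, 0], [-1, 0, 0, -120, 0], [-1, 0, 0, -120, 0]])

```text
clock: 21.8
position: [470.0, -324.3, 194.5]
ee_rot: [0.996, -0.091, 0.004, 0.002]
contact_force: [0.8, 0.2, -0.1]
gripper_width: 85.5
grasp_force: 0.0
```

```bash
cat >> h.py <<'E'
def teeth():
    r={}
    for n in ("top","scene"):
        h=hsv(arm.get_image(n)).astype(int);H,S,V=h[...,0],h[...,1],h[...,2]
        bx=(100,180,200,275) if n=="top" else (315,190,425,295)
        tq=((H>75)&(H<95)&(S>80)).astype(np.uint8); f=cv2.morphologyEx(tq,cv2.MORPH_CLOSE,np.ones((19,19)))
        f=cv2.erode(f,np.ones((3,3)))
        r[n]=[b for b in blobs((f>0)&(S<60)&(V>(115 if n=="top" else 125)),7,bx)]
    for a in r["top"]:
        c=[(tri(a[0],b[0]),b[0]) for b in r["scene"]]; c=[x for x in c if 30<x[0][0][2]<55 and x[0][1]<9]
        print(a[0],a[1],"onz46",onz("top",a[0],46)[:2].round(1),[(x[0][0].round(1).tolist(),round(x[0][1],1)) for x in c])
E
python3 -c "
from h import *
go(468,-323,71,-10.4); teeth()"
```

```text
t=21.8 pos [ 470.  -324.3  194.5] yaw -10.4 w 85.5 gf 0.0 F [ 0.8  0.2 -0.1] | d -2.2 -0.9 123.5 roll -0.0
[126.38, 210.42] 26 onz46 [548.6 360. ] [([547.6, 363.8, 42.2], np.float64(5.4))]
[155.26, 213.81] 27 onz46 [540.2 276. ] [([539.3, 278.9, 42.5], np.float64(4.4))]
[148.28, 242.52] 25 onz46 [457.1 293.1] [([456.0, 295.9, 43.3], np.float64(4.4))]
[124.52, 249.55] 31 onz46 [435.9 360.6] [([434.3, 365.0, 41.9], np.float64(6.4))]
```

```bash
python3 -c "
from h import *
im=arm.get_image('scene');cv2.imwrite('pics/s5.png',cv2.resize(im[195:290,320:420],None,fx=6,fy=6,interpolation=cv2.INTER_CUBIC))"
```

```text
(no output)
```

View pics/s5.png

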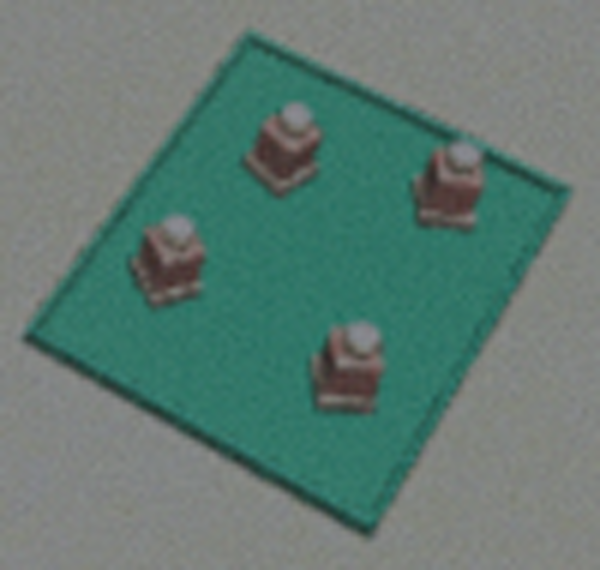

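```bash
python3 -c "
from h import *
B=dict(A=[(313,385),(316,408),(374,410)],B=[(133,264),(155,303),(202,293)],C=[(247,158),(281,192),(316,170)],D=[(415,182),(420,222),(475,227)])
for k,v in B.items():
    P=[onz('scene',(u/6+320-.4,w/6+195-.4),4) for u,w in v]
    e=P[2]-P[1];f=P[1]-P[0]; print(k,[round(float(np.degrees(np.arctan2(x[1],x[0])))%90,1) for x in (e,f)],np.linalg.norm(e).round(1),np.linalg.norm(f).round(1),(P[0]+P[2])[:2].round(1)/2)
"
```

```text
A [31.5, 29.2] 23.9 11.2 [551.65 369.  ]
B [47.6, 51.7] 21.7 21.5 [537.4  282.05]
C [68.2, 65.4] 21.9 22.6 [451.4  297.95]
D [27.1, 26.8] 23.8 22.3 [432.3  367.55]
```

Emit:
drive_tool(targets=[[-1, -3, -40, 0, -5], [-1, -6, -80, 0, -10], [-1, -8, -120, 0, -15], [-1, -11, -160, 0, -20], [-1, -13, -200, 0, -25], [-1, -16, -240, 0, -30], [-1, -19, -280, 0, -35], [-1, -21, -320, 0, -40], [-1, -24, -360, 0, -41.4], [-1, -27, -400, 0, -41.4], [-1, -29, -440, 0, -41.4], [-1, -32, -480, 0, -41.4]])

```text
clock: 23.15
position: [522.9, 155.9, 188.2]
ee_rot: [0.964, 0.267, -0.002, 0.0]
contact_force: [0.8, 0.4, -0.6]
gripper_width: 85.2
grasp_force: 0.0
```

```bash
python3 -c "
from h import *
go(549,361.7,110,31)"
```

```text
t=23.1 pos [522.9 155.9 188.2] yaw 30.9 w 85.2 gf 0.0 F [ 0.8  0.4 -0.6] | d 128.2 -163.1 78.2 roll -0.1
```

Emit:
drive_tool(targets=[[-1, 25, -32, 10, 0], [-1, 50, -64, 30, 0], [-1, 75, -96, 50, 0], [-1, 100, -128, 70, 0], [-1, 125, -160, 75, 0], [-1, 125, -160, 75, 0], [-1, 125, -160, 75, 0], [-1, 125, -160, 75, 0]])

```text
clock: 23.95
position: [548.2, 354.9, 114.0]
ee_rot: [0.964, 0.266, -0.001, 0.001]
contact_force: [-0.9, -0.5, -0.5]
gripper_width: 85.4
grasp_force: 0.0
```

```bash
python3 -c "
from h import *
go(549,361.7,15,31)"
```

```text
t=23.9 pos [548.2 354.9 114. ] yaw 30.9 w 85.4 gf 0.0 F [-0.9 -0.5 -0.5] | d 4.2 -5.4 99.0 roll -0.1
```

Emit:
drive_tool(targets=[[-1, 4.2, -5.4, 30, 0], [-1, 4.2, -5.4, 60, 0], [-1, 4.2, -5.4, 90, 0], [-1, 4.2, -5.4, 99, 0], [-1, 4.2, -5.4, 99, 0], [0, 4.2, -5.4, 99, 0], [0.4, 4.2, -5.4, 99, 0], [0.7, 4.2, -5.4, 99, 0], [1, 4.2, -5.4, 99, 0], [1, 4.2, -5.4, 99, 0], [1, 4.2, -5.4, 99, 0], [1, 4.2, -5.4, 99, 0]])

```text
clock: 25.15
position: [550.0, 363.4, 16.8]
ee_rot: [0.964, 0.267, 0.001, -0.0]
contact_force: [-1.0, 0.1, 6.1]
gripper_width: 18.7
grasp_force: 61.3
```

```bash
python3 -c "
from h import *
go(549,361.7,15,31)
im=arm.get_image('scene');cv2.imwrite('pics/s6.png',cv2.resize(im[180:290,320:430],None,fx=5,fy=5,interpolation=cv2.INTER_CUBIC))"
```

```text
t=25.1 pos [550.  363.4  16.8] yaw 31.0 w 18.7 gf 61.3 F [-1.   0.1  6.1] | d -1.7 1.0 1.8 roll -0.0
```

View pics/s6.png

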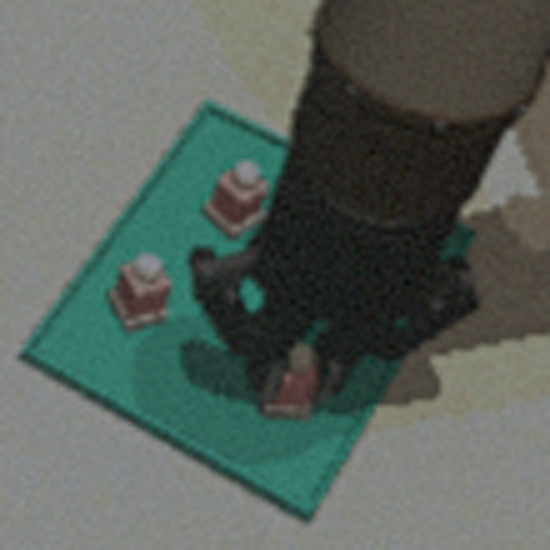

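Emit:
drive_tool(targets=[[1, 0, 0, -5, 0], [1, 0, 0, -25, 0], [1, 0, 0, -60, 0], [1, 0, 0, -100, 0], [1, 0, 0, -130, 0], [1, 0, 0, -130, 0]])

```text
clock: 25.8
position: [551.6, 364.5, 151.2]
ee_rot: [0.964, 0.267, 0.004, -0.002]
contact_force: [0.4, 0.2, 0.1]
gripper_width: 18.8
grasp_force: 60.7
```

```bash
python3 -c "
from h import *
go(534.4,-121.2,147,-10.4)"
```

```text
t=25.8 pos [551.6 364.5 151.2] yaw 31.0 w 18.8 gf 60.7 F [0.4 0.2 0.1] | d -264.7 407.6 4.2 roll 41.4
```

Emit:
drive_tool(targets=[[1, -22, 34, 0, 4], [1, -44, 68, 0, 8], [1, -66, 102, 0, 12], [1, -88, 136, 0, 16], [1, -110, 170, 0, 20], [1, -132, 204, 0, 24], [1, -154, 238, 0, 28], [1, -176, 272, 0, 32], [1, -198, 306, 0, 36], [1, -220, 340, 0, 41.4], [1, -242, 374, 0, 41.4], [1, -264.7, 407.6, 2, 41.4]])

```text
clock: 27.0
position: [531.0, -124.4, 142.9]
ee_rot: [0.996, -0.091, -0.001, -0.0]
contact_force: [1.3, 0.9, -0.5]
gripper_width: 18.7
grasp_force: 60.6
```

Emit:
drive_tool(targets=[[1, 0, 0, 0, 0], [1, 0, 0, 0, 0], [1, 0, 0, 0, 0]])

```text
clock: 27.3
position: [531.6, -122.3, 143.2]
ee_rot: [0.996, -0.091, -0.001, -0.0]
contact_force: [-0.3, 0.0, -0.3]
gripper_width: 18.7
grasp_force: 60.6
```

```bash
python3 -c "
from h import *
go(534.4,-121.2,50,-10.4)"
```

```text
t=27.3 pos [ 531.6 -122.3  143.2] yaw -10.5 w 18.7 gf 60.6 F [-0.3  0.  -0.3] | d 2.5 -1.6 93.2 roll -0.1
```

Emit:
drive_tool(targets=[[1, 2.5, -1.6, 25, 0], [1, 2.5, -1.6, 55, 0], [1, 2.5, -1.6, 80, 0], [1, 2.5, -1.6, 91, 0], [1, 2.5, -1.6, 91, 0], [1, 2.5, -1.6, 91, 0]])

```text
clock: 27.9
position: [535.6, -121.2, 53.6]
ee_rot: [0.996, -0.09, 0.001, 0.0]
contact_force: [-0.0, -0.5, -1.1]
gripper_width: 18.4
grasp_force: 60.6
```

```bash
python3 -c "
from h import *
go(534.4,-121.2,47,-10.4)
for n,b in(('top',(225,185,325,255)),('scene',(190,130,290,220))):
  im=arm.get_image(n)[b[1]:b[3],b[0]:b[2]]; cv2.imwrite('pics/p_%s.png'%n,cv2.resize(im,None,fx=6,fy=6,interpolation=cv2.INTER_CUBIC))"
```

```text
t=27.9 pos [ 535.6 -121.2   53.6] yaw -10.4 w 18.4 gf 60.6 F [-0.  -0.5 -1.1] | d -1.2 0.2 6.6 roll 0.0
```

View pics/p_scene.png

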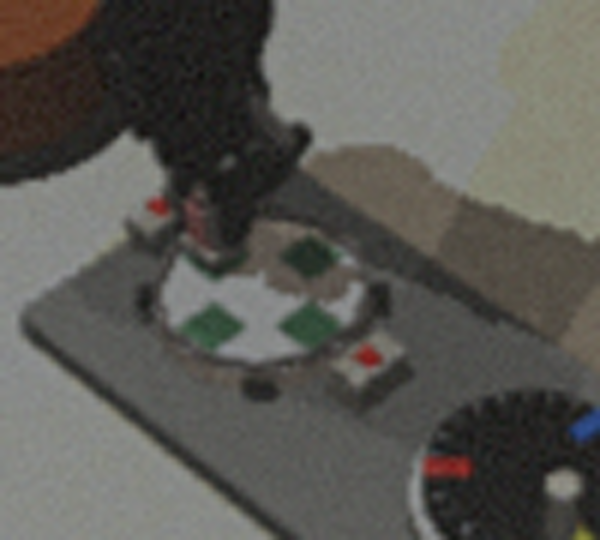

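Emit:
drive_tool(targets=[[1, -1.2, 0, 3, 0], [1, -1.2, 0, 5, 0], [1, -1.2, 0, 6, 0], [1, -1.2, 0, 7, 0], [1, -1.2, 0, 7.5, 0], [1, -1.2, 0, 7.5, 0]])

```text
clock: 28.6
position: [533.5, -121.6, 46.8]
ee_rot: [0.996, -0.091, 0.0, 0.0]
contact_force: [-2.8, 1.9, 9.0]
gripper_width: 18.7
grasp_force: 62.0
```

Emit:
drive_tool(targets=[[0.5, 0, 0, -0.5, 0], [0.3, 0, 0, -0.5, 0], [0.2, 0, 0, -0.5, 0], [0.2, 0, 0, -10, 0], [0.2, 0, 0, -30, 0], [0, 0, 0, -60, 0], [-1, 0, 0, -100, 0], [-1, 0, 0, -110, 0], [-1, 0, 0, -110, 0]])

```text
clock: 29.5
position: [534.8, -121.5, 157.9]
ee_rot: [0.996, -0.091, 0.003, -0.0]
contact_force: [-0.0, -0.3, -0.4]
gripper_width: 83.4
grasp_force: 0.0
```

```bash
python3 -c "
from h import *
go(540.2,277.3,150,-41); teeth()"
```

```text
t=29.5 pos [ 534.8 -121.5  157.9] yaw -10.5 w 83.4 gf 0.0 F [-0.  -0.3 -0.4] | d -67.1 -393.1 7.9 roll 30.5
[155.45, 214.23] 31 onz46 [539.  275.4] [([538.3, 278.5, 40.6], np.float64(3.9))]
[148.28, 242.52] 25 onz46 [457.1 293.1] [([456.1, 295.7, 43.2], np.float64(4.1))]
[124.53, 249.6] 30 onz46 [435.7 360.6] [([434.4, 364.8, 41.0], np.float64(5.3))]
```

Emit:
drive_tool(targets=[[-1, -6, -36, 0, 3], [-1, -12, -72, 0, 6], [-1, -18, -108, 0, 9], [-1, -24, -144, 0, 12], [-1, -30, -180, 0, 15], [-1, -36, -216, 0, 18], [-1, -42, -252, 0, 21], [-1, -48, -288, 0, 24], [-1, -54, -324, 0, 27], [-1, -60, -360, 10, 30.5], [-1, -67, -393.5, 40, 30.5], [-1, -67, -393.5, 40, 30.5]])

```text
clock: 30.8
position: [536.0, 279.2, 108.8]
ee_rot: [0.937, -0.349, -0.003, 0.004]
contact_force: [-0.7, -1.5, -1.1]
gripper_width: 85.2
grasp_force: 0.0
```

Emit:
drive_tool(targets=[[-1, 0, 0, 0, 0], [-1, 0, 0, 0, 0]])

```text
clock: 31.0
position: [539.0, 276.8, 114.8]
ee_rot: [0.937, -0.35, -0.0, 0.001]
contact_force: [-0.3, -0.0, 0.4]
gripper_width: 85.3
grasp_force: 0.0
```

```bash
python3 -c "
from h import *
go(540,278,16.5,-41)"
```

```text
t=31.0 pos [539.  276.8 114.8] yaw -41.0 w 85.3 gf 0.0 F [-0.3 -0.   0.4] | d -0.0 -1.5 98.3 roll 0.0
```

Emit:
drive_tool(targets=[[-1, 0, -1.5, 30, 0], [-1, 0, -1.5, 60, 0], [-1, 0, -1.5, 90, 0], [-1, 0, -1.5, 97, 0], [-1, 0, -1.5, 97, 0], [0, 0, -1.5, 97, 0], [0.4, 0, -1.5, 97, 0], [0.7, 0, -1.5, 97, 0], [1, 0, -1.5, 97, 0], [1, 0, -1.5, 97, 0], [1, 0, -1.5, 97, 0], [1, 0, -1.5, 97, 0]])

```text
clock: 32.2
position: [540.6, 279.2, 19.2]
ee_rot: [0.937, -0.35, 0.0, -0.001]
contact_force: [-1.1, 0.3, 5.6]
gripper_width: 18.1
grasp_force: 61.1
```

Emit:
drive_tool(targets=[[1, 0, 0, -5, 0], [1, 0, 0, -25, 0], [1, 0, 0, -60, 0], [1, 0, 0, -100, 0], [1, 0, 0, -130, 0], [1, 0, 0, -130, 0], [1, 0, 0, -130, 0]])

```text
clock: 32.9
position: [539.8, 278.7, 148.5]
ee_rot: [0.937, -0.35, -0.0, -0.0]
contact_force: [-0.7, 0.3, -0.6]
gripper_width: 18.5
grasp_force: 60.4
```

```bash
python3 -c "
from h import *
go(572.9,-94.7,147,-10.4)"
```

```text
t=32.9 pos [539.8 278.7 148.5] yaw -41.0 w 18.5 gf 60.4 F [-0.7  0.3 -0.6] | d 270.0 260.1 1.5 roll -30.6
```

Emit:
drive_tool(targets=[[1, 24, 23, 0, -3], [1, 48, 46, 0, -6], [1, 72, 69, 0, -9], [1, 96, 92, 0, -12], [1, 120, 115, 0, -15], [1, 144, 138, 0, -18], [1, 168, 161, 0, -21], [1, 192, 184, 0, -24], [1, 216, 207, 0, -27], [1, 240, 231, 0, -30.6], [1, 264, 254, 0, -30.6], [1, 270, 260, 2, -30.6]])

```text
clock: 34.1
position: [572.3, -97.3, 144.2]
ee_rot: [0.996, -0.092, -0.002, 0.0]
contact_force: [0.2, 0.6, -0.9]
gripper_width: 19.0
grasp_force: 60.4
```

Emit:
drive_tool(targets=[[1, 0, 0, 0, 0], [1, 0, 0, 20, 0], [1, 0, 0, 40, 0], [1, 0, 0, 40, 0], [1, 0, 0, 40, 0]])

```text
clock: 34.6
position: [573.3, -93.7, 105.9]
ee_rot: [0.996, -0.09, -0.001, 0.0]
contact_force: [0.9, 0.7, 0.7]
gripper_width: 18.8
grasp_force: 60.4
```

```bash
python3 -c "
from h import *
go(572.9,-94.7,52,-10.4)"
```

```text
t=34.6 pos [573.3 -93.7 105.9] yaw -10.3 w 18.8 gf 60.4 F [0.9 0.7 0.7] | d -0.3 1.1 53.9 roll 0.1
```

Emit:
drive_tool(targets=[[1, -0.3, 1, 25, 0], [1, -0.3, 1, 42, 0], [1, -0.3, 1, 50, 0], [1, -0.3, 1, 52, 0], [1, -0.3, 1, 54, 0], [1, -0.3, 1, 55.5, 0], [1, -0.3, 1, 56.5, 0], [1, -0.3, 1, 57, 0], [1, -0.3, 1, 57, 0]])

```text
clock: 35.5
position: [573.2, -95.5, 49.5]
ee_rot: [0.996, -0.09, 0.0, -0.0]
contact_force: [0.2, -0.5, -0.5]
gripper_width: 18.5
grasp_force: 60.4
```

Emit:
drive_tool(targets=[[1, 0, -0.5, 0.7, 0], [1, 0, -0.5, 1.4, 0], [1, 0, -0.5, 1.4, 0]])

```text
clock: 35.8
position: [573.3, -95.3, 49.2]
ee_rot: [0.996, -0.09, 0.0, 0.0]
contact_force: [-2.7, -0.1, 7.0]
gripper_width: 18.8
grasp_force: 61.4
```

Contact felt at 49.2; release.

Emit:
drive_tool(targets=[[0.5, 0, 0, -0.5, 0], [0.3, 0, 0, -0.5, 0], [0.2, 0, 0, -0.5, 0], [0.2, 0, 0, -10, 0], [0.2, 0, 0, -30, 0], [0, 0, 0, -60, 0], [-1, 0, 0, -95, 0], [-1, 0, 0, -105, 0], [-1, 0, 0, -105, 0]])

```text
clock: 36.7
position: [574.4, -94.9, 155.4]
ee_rot: [0.996, -0.09, 0.003, -0.0]
contact_force: [0.3, 0.5, 1.1]
gripper_width: 83.7
grasp_force: 0.0
```

```bash
python3 -c "
from h import *
go(457,295.5,150,-23); teeth()"
```

```text
t=36.7 pos [574.4 -94.9 155.4] yaw -10.4 w 83.7 gf 0.0 F [0.3 0.5 1.1] | d -185.6 -362.9 5.4 roll 12.6
[148.28, 242.52] 25 onz46 [457.1 293.1] [([456.1, 295.7, 43.2], np.float64(4.1))]
[124.43, 249.47] 30 onz46 [436.1 360.9] [([434.8, 364.8, 41.9], np.float64(5.4))]
```

Emit:
drive_tool(targets=[[-1, -17, -34, 0, 1], [-1, -34, -68, 0, 2], [-1, -52, -102, 0, 4], [-1, -69, -136, 0, 5], [-1, -87, -170, 0, 6], [-1, -104, -204, 0, 7], [-1, -122, -238, 0, 8], [-1, -139, -272, 0, 10], [-1, -157, -306, 0, 12], [-1, -174, -340, 10, 12.6], [-1, -186, -363, 35, 12.6], [-1, -186, -363, 35, 12.6]])

```text
clock: 38.0
position: [452.4, 296.0, 113.2]
ee_rot: [0.98, -0.198, -0.003, 0.004]
contact_force: [-1.2, -0.9, -0.7]
gripper_width: 85.6
grasp_force: 0.0
```

Emit:
drive_tool(targets=[[-1, 0, 0, 0, 0], [-1, 0, 0, 0, 0]])

```text
clock: 38.2
position: [455.6, 294.7, 117.6]
ee_rot: [0.98, -0.199, -0.0, 0.001]
contact_force: [0.2, -0.3, -0.4]
gripper_width: 85.4
grasp_force: 0.0
```

```bash
python3 -c "
from h import *
go(457,295.5,17.5,-23)"
```

```text
t=38.2 pos [455.6 294.7 117.6] yaw -23.0 w 85.4 gf 0.0 F [ 0.2 -0.3 -0.4] | d 1.0 -1.2 100.1 roll 0.0
```

Emit:
drive_tool(targets=[[-1, 0.7, -1, 30, 0], [-1, 0.7, -1, 60, 0], [-1, 0.7, -1, 90, 0], [-1, 0.7, -1, 100, 0], [-1, 0.7, -1, 100, 0], [0, 0.7, -1, 100, 0], [0.4, 0.7, -1, 100, 0], [0.7, 0.7, -1, 100, 0], [1, 0.7, -1, 100, 0], [1, 0.7, -1, 100, 0], [1, 0.7, -1, 100, 0], [1, 0.7, -1, 100, 0]])

```text
clock: 39.4
position: [457.0, 296.7, 18.8]
ee_rot: [0.98, -0.199, 0.0, -0.001]
contact_force: [-1.4, 0.7, 6.3]
gripper_width: 18.4
grasp_force: 60.6
```

Emit:
drive_tool(targets=[[1, 0, 0, -5, 0], [1, 0, 0, -25, 0], [1, 0, 0, -60, 0], [1, 0, 0, -100, 0], [1, 0, 0, -130, 0], [1, 0, 0, -130, 0], [1, 0, 0, -130, 0]])

```text
clock: 40.1
position: [456.1, 296.0, 148.1]
ee_rot: [0.98, -0.199, -0.0, -0.0]
contact_force: [-0.3, -0.6, -0.9]
gripper_width: 18.4
grasp_force: 59.9
```

```bash
python3 -c "
from h import *
go(507.9,-82.7,147,-10.4)"
```

```text
t=40.1 pos [456.1 296.  148.1] yaw -23.0 w 18.4 gf 59.9 F [-0.3 -0.6 -0.9] | d 195.6 328.4 1.1 roll -12.6
```

Emit:
drive_tool(targets=[[1, 18, 30, 0, -1], [1, 36, 60, 0, -2], [1, 54, 90, 0, -4], [1, 72, 120, 0, -5], [1, 90, 150, 0, -6], [1, 108, 180, 0, -7], [1, 126, 210, 0, -8], [1, 144, 240, 0, -10], [1, 162, 270, 0, -12], [1, 180, 302, 0, -12.6], [1, 195, 328, 0, -12.6], [1, 195, 328, 0, -12.6]])

```text
clock: 41.3
position: [506.7, -84.7, 145.6]
ee_rot: [0.996, -0.093, -0.002, 0.0]
contact_force: [-0.0, -0.1, -1.0]
gripper_width: 18.6
grasp_force: 59.9
```

Emit:
drive_tool(targets=[[1, 0, 0, 0, 0], [1, 0, 0, 20, 0], [1, 0, 0, 40, 0], [1, 0, 0, 40, 0], [1, 0, 0, 40, 0]])

```text
clock: 41.8
position: [507.9, -81.2, 107.6]
ee_rot: [0.996, -0.09, -0.001, 0.0]
contact_force: [0.4, -0.4, -1.4]
gripper_width: 18.5
grasp_force: 59.8
```

```bash
python3 -c "
from h import *
go(507.9,-82.7,50,-10.4)"
```

```text
t=41.8 pos [507.9 -81.2 107.6] yaw -10.3 w 18.5 gf 59.8 F [ 0.4 -0.4 -1.4] | d 0.3 1.5 57.6 roll 0.1
```

Emit:
drive_tool(targets=[[1, 0.2, 1, 25, 0], [1, 0.2, 1, 45, 0], [1, 0.2, 1, 53, 0], [1, 0.2, 1, 55, 0], [1, 0.2, 1, 57, 0], [1, 0.2, 1, 58, 0], [1, 0.2, 1, 59, 0], [1, 0.2, 1, 59.7, 0], [1, 0.2, 1, 59.7, 0]])

```text
clock: 42.7
position: [508.5, -82.9, 48.9]
ee_rot: [0.996, -0.09, 0.001, -0.0]
contact_force: [-0.7, -0.6, 2.2]
gripper_width: 18.4
grasp_force: 60.3
```

Emit:
drive_tool(targets=[[1, 0, 0, 0.4, 0], [0.5, 0, 0, 0, 0], [0.3, 0, 0, -0.5, 0], [0.2, 0, 0, -0.5, 0], [0.2, 0, 0, -10, 0], [0.2, 0, 0, -30, 0], [0, 0, 0, -60, 0], [-1, 0, 0, -95, 0], [-1, 0, 0, -105, 0], [-1, 0, 0, -105, 0]])

```text
clock: 43.7
position: [509.2, -82.8, 155.5]
ee_rot: [0.996, -0.09, 0.002, -0.001]
contact_force: [-0.3, -0.1, -0.3]
gripper_width: 83.7
grasp_force: 0.0
```

```bash
python3 -c "
from h import *
go(436,363.8,150,27); teeth()"
```

```text
t=43.7 pos [509.2 -82.8 155.5] yaw -10.4 w 83.7 gf 0.0 F [-0.3 -0.1 -0.3] | d -152.4 -426.1 5.5 roll -37.4
[124.52, 249.55] 31 onz46 [435.9 360.6] [([434.5, 364.7, 41.5], np.float64(5.6))]
```

Emit:
drive_tool(targets=[[-1, -13, -36, 0, -3], [-1, -26, -72, 0, -6], [-1, -39, -108, 0, -10], [-1, -52, -144, 0, -13], [-1, -65, -180, 0, -16], [-1, -78, -216, 0, -20], [-1, -91, -252, 0, -24], [-1, -104, -288, 0, -28], [-1, -117, -324, 0, -32], [-1, -130, -360, 0, -37.4], [-1, -143, -396, 15, -37.4], [-1, -152.4, -426, 35, -37.4]])

```text
clock: 45.0
position: [434.1, 365.3, 116.9]
ee_rot: [0.972, 0.234, -0.0, 0.0]
contact_force: [-0.2, -0.4, -0.8]
gripper_width: 85.5
grasp_force: 0.0
```

Emit:
drive_tool(targets=[[-1, 0, 0, 0, 0], [-1, 0, 0, 0, 0], [-1, 0, 0, 0, 0]])

```text
clock: 45.3
position: [434.7, 362.5, 117.6]
ee_rot: [0.972, 0.233, -0.001, 0.001]
contact_force: [-0.8, -0.4, -0.2]
gripper_width: 85.2
grasp_force: 0.0
```

```bash
python3 -c "
from h import *
go(436,364,17.5,27)"
```

```text
t=45.3 pos [434.7 362.5 117.6] yaw 27.0 w 85.2 gf 0.0 F [-0.8 -0.4 -0.2] | d 1.8 -0.7 100.1 roll -0.0
```

Emit:
drive_tool(targets=[[-1, 1.8, -0.7, 30, 0], [-1, 1.8, -0.7, 60, 0], [-1, 1.8, -0.7, 90, 0], [-1, 1.8, -0.7, 100, 0], [-1, 1.8, -0.7, 100, 0], [0, 1.8, -0.7, 100, 0], [0.4, 1.8, -0.7, 100, 0], [0.7, 1.8, -0.7, 100, 0], [1, 1.8, -0.7, 100, 0], [1, 1.8, -0.7, 100, 0], [1, 1.8, -0.7, 100, 0], [1, 1.8, -0.7, 100, 0]])

```text
clock: 46.5
position: [436.6, 365.6, 19.2]
ee_rot: [0.972, 0.234, 0.001, -0.0]
contact_force: [-0.6, -0.8, 6.2]
gripper_width: 18.4
grasp_force: 60.4
```

Emit:
drive_tool(targets=[[1, 0, 0, -5, 0], [1, 0, 0, -25, 0], [1, 0, 0, -60, 0], [1, 0, 0, -100, 0], [1, 0, 0, -130, 0], [1, 0, 0, -130, 0], [1, 0, 0, -130, 0]])

```text
clock: 47.2
position: [435.7, 364.8, 148.5]
ee_rot: [0.972, 0.234, -0.0, -0.0]
contact_force: [-0.2, -0.1, -1.8]
gripper_width: 18.3
grasp_force: 59.5
```

```bash
python3 -c "
from h import *
go(546.4,-56.2,147,-10.4)"
```

```text
t=47.2 pos [435.7 364.8 148.5] yaw 27.0 w 18.3 gf 59.5 F [-0.2 -0.1 -1.8] | d -92.6 425.4 1.5 roll 37.4
```

Emit:
drive_tool(targets=[[1, -8, 36, 0, 3], [1, -16, 72, 0, 6], [1, -24, 108, 0, 10], [1, -31, 144, 0, 13], [1, -39, 180, 0, 16], [1, -47, 216, 0, 20], [1, -55, 252, 0, 24], [1, -63, 288, 0, 28], [1, -71, 324, 0, 32], [1, -78, 360, 0, 37.4], [1, -86, 396, 0, 37.4], [1, -92.6, 425, 0, 37.4]])

```text
clock: 48.4
position: [545.7, -57.6, 146.1]
ee_rot: [0.996, -0.091, -0.002, 0.0]
contact_force: [-0.1, -0.4, 0.3]
gripper_width: 18.7
grasp_force: 59.6
```

Emit:
drive_tool(targets=[[1, 0, 0, 0, 0], [1, 0, 0, 20, 0], [1, 0, 0, 40, 0], [1, 0, 0, 40, 0], [1, 0, 0, 40, 0]])

```text
clock: 48.9
position: [546.2, -55.4, 107.4]
ee_rot: [0.996, -0.09, -0.001, 0.0]
contact_force: [0.8, -0.4, 0.6]
gripper_width: 18.6
grasp_force: 59.5
```

```bash
python3 -c "
from h import *
go(546.4,-56.2,49,-10.4)"
```

```text
t=48.9 pos [546.2 -55.4 107.4] yaw -10.3 w 18.6 gf 59.5 F [ 0.8 -0.4  0.6] | d 0.3 0.8 58.4 roll 0.1
```

Emit:
drive_tool(targets=[[1, 0.2, 0.3, 25, 0], [1, 0.2, 0.3, 45, 0], [1, 0.2, 0.3, 53, 0], [1, 0.2, 0.3, 55, 0], [1, 0.2, 0.3, 57, 0], [1, 0.2, 0.3, 58, 0], [1, 0.2, 0.3, 59, 0], [1, 0.2, 0.3, 59.7, 0], [1, 0.2, 0.3, 59.7, 0]])

```text
clock: 49.8
position: [547.3, -56.0, 49.2]
ee_rot: [0.996, -0.09, 0.001, -0.0]
contact_force: [0.2, 0.4, 2.9]
gripper_width: 18.1
grasp_force: 59.8
```

Emit:
drive_tool(targets=[[1, 0, 0, 0.4, 0], [0.5, 0, 0, 0, 0], [0.3, 0, 0, -0.5, 0], [0.2, 0, 0, -0.5, 0], [0.2, 0, 0, -10, 0], [0.2, 0, 0, -30, 0], [0, 0, 0, -60, 0], [-1, 0, 0, -95, 0], [-1, 0, 0, -120, 0], [-1, 0, 0, -140, 0], [-1, 0, 0, -140, 0]])

```text
clock: 50.9
position: [548.9, -55.9, 192.6]
ee_rot: [0.996, -0.09, 0.004, -0.001]
contact_force: [0.2, 0.6, 0.7]
gripper_width: 85.6
grasp_force: 0.0
```

```bash
python3 -c "
from h import *
go(468,-323,190,-10.4); teeth()"
```

```text
t=50.9 pos [548.9 -55.9 192.6] yaw -10.3 w 85.6 gf 0.0 F [0.2 0.6 0.7] | d -31.7 277.3 2.6 roll 0.1
```

Move above the cover and look at the pot from there.

Emit:
drive_tool(targets=[[-1, -4, 35, 0, 0], [-1, -8, 70, 0, 0], [-1, -12, 105, 0, 0], [-1, -16, 140, 0, 0], [-1, -20, 175, 0, 0], [-1, -24, 210, 0, 0], [-1, -28, 245, 0, 0], [-1, -31.7, 277, 0, 0], [-1, -31.7, 277, 0, 0], [-1, -31.7, 277, 0, 0], [-1, -31.7, 277, 0, 0]])

```text
clock: 52.1
position: [465.7, -322.0, 187.6]
ee_rot: [0.996, -0.09, -0.001, -0.0]
contact_force: [0.4, -0.4, 0.0]
gripper_width: 85.4
grasp_force: 0.0
```

```bash
python3 -c "
from h import *
go(468,-323,71.5,-10.4); marks()
a=arm.get_image('top')[180:260,190:320]; b=arm.get_image('scene')[130:230,190:320]
f=lambda i: cv2.resize(i,(520,int(i.shape[0]*4)),interpolation=cv2.INTER_CUBIC)
cv2.imwrite('pics/pot.png',cv2.resize(np.vstack([f(a),f(b)]),None,fx=.83,fy=.83))"
```

```text
t=52.1 pos [ 465.7 -322.   187.6] yaw -10.3 w 85.4 gf 0.0 F [ 0.4 -0.4  0. ] | d 2.4 0.5 116.1 roll 0.1
top red [232.36, 197.64] 28 r 38.8 d 297.5
top yel [207.57, 197.0] 7 r 44.0 d 296.5
top blue [218.17, 216.62] 29 r 36.6 d 297.9
scene red [264.52, 207.33] 27 r 35.8 d 294.4
scene yel [286.75, 219.75] 8 r 47.7 d 297.6
scene blue [287.96, 200.38] 24 r 37.2 d 303.1
```

View pics/pot.png

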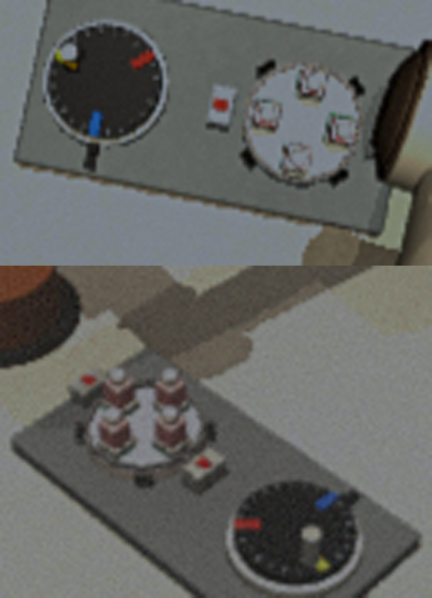

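Emit:
drive_tool(targets=[[-1, 2.4, 0.5, 30, 0], [-1, 2.4, 0.5, 60, 0], [-1, 2.4, 0.5, 90, 0], [-1, 2.4, 0.5, 110, 0], [-1, 2.4, 0.5, 115, 0], [-1, 2.4, 0.5, 115, 0], [0, 2.4, 0.5, 115, 0], [0.5, 2.4, 0.5, 115, 0], [1, 2.4, 0.5, 115, 0], [1, 2.4, 0.5, 115, 0], [1, 2.4, 0.5, 115, 0], [1, 2.4, 0.5, 115, 0]])

```text
clock: 53.5
position: [468.4, -323.7, 74.0]
ee_rot: [0.996, -0.09, 0.0, 0.0]
contact_force: [0.6, 1.4, 3.1]
gripper_width: 12.6
grasp_force: 60.1
```

Emit:
drive_tool(targets=[[1, 0, 0, -5, 0], [1, 0, 0, -25, 0], [1, 0, 0, -60, 0], [1, 0, 0, -100, 0], [1, 0, 0, -115, 0], [1, 0, 0, -115, 0], [1, 0, 0, -115, 0]])

```text
clock: 54.2
position: [467.5, -323.2, 187.6]
ee_rot: [0.996, -0.091, -0.001, -0.001]
contact_force: [-1.1, 0.3, -2.1]
gripper_width: 12.9
grasp_force: 59.8
```

```bash
python3 -c "
from h import *
go(540.5,-88.5,185,-10.4)"
```

```text
t=54.2 pos [ 467.5 -323.2  187.6] yaw -10.4 w 12.9 gf 59.8 F [-1.1  0.3 -2.1] | d 29.5 -244.0 2.6 roll 0.0
```

Emit:
drive_tool(targets=[[1, 3, -25, 0, 0], [1, 6, -50, 0, 0], [1, 9, -75, 0, 0], [1, 12, -100, 0, 0], [1, 15, -125, 0, 0], [1, 18, -150, 0, 0], [1, 21, -175, 0, 0], [1, 24, -200, 0, 0], [1, 27, -225, 0, 0], [1, 29.5, -244, 0, 0], [1, 29.5, -244, 0, 0], [1, 29.5, -244, 0, 0]])

```text
clock: 55.4
position: [540.2, -88.8, 186.7]
ee_rot: [0.996, -0.09, -0.002, 0.0]
contact_force: [-0.1, 0.5, -1.5]
gripper_width: 12.7
grasp_force: 59.7
```

```bash
python3 -c "
from h import *
go(540.5,-88.5,115,-10.4)"
```

```text
t=55.4 pos [540.2 -88.8 186.7] yaw -10.3 w 12.7 gf 59.7 F [-0.1  0.5 -1.5] | d 0.3 -0.4 71.7 roll 0.1
```

Emit:
drive_tool(targets=[[1, 0.3, -0.3, 25, 0], [1, 0.3, -0.3, 45, 0], [1, 0.3, -0.3, 58, 0], [1, 0.3, -0.3, 66, 0], [1, 0.3, -0.3, 72, 0], [1, 0.3, -0.3, 77, 0], [1, 0.3, -0.3, 80, 0], [1, 0.3, -0.3, 82, 0], [1, 0.3, -0.3, 82, 0]])

```text
clock: 56.3
position: [541.5, -88.7, 106.6]
ee_rot: [0.996, -0.09, 0.0, -0.0]
contact_force: [-0.6, -0.0, -2.1]
gripper_width: 12.8
grasp_force: 59.7
```

```bash
python3 -c "
from h import *
go(540.5,-88.5,94,-10.4)"
```

```text
t=56.3 pos [541.5 -88.7 106.6] yaw -10.4 w 12.8 gf 59.7 F [-0.6 -0.  -2.1] | d -1.1 -0.0 12.6 roll 0.0
```

Emit:
drive_tool(targets=[[1, -0.7, 0, 3, 0], [1, -0.7, 0, 6, 0], [1, -0.7, 0, 8, 0], [1, -0.7, 0, 10, 0], [1, -0.7, 0, 12, 0], [1, -0.7, 0, 13, 0], [1, -0.7, 0, 13, 0], [1, -0.7, 0, 13, 0]])

```text
clock: 57.1
position: [541.1, -88.5, 93.8]
ee_rot: [0.996, -0.09, 0.0, -0.0]
contact_force: [-1.2, 2.5, 3.0]
gripper_width: 12.8
grasp_force: 60.3
```

```bash
python3 -c "
from h import *
go(540.5,-88.5,94,-10.4)"
```

```text
t=57.1 pos [541.1 -88.5  93.8] yaw -10.4 w 12.8 gf 60.3 F [-1.2  2.5  3. ] | d -0.6 0.1 -0.2 roll 0.0
```

Emit:
drive_tool(targets=[[1, -0.4, 0, 1.3, 0], [1, -0.4, 0, 1.3, 0], [1, -0.4, 0, 1.3, 8], [1, -0.4, 0, 1.3, 16], [1, -0.4, 0, 1.3, 24], [1, -0.4, 0, 1.3, 32], [1, -0.4, 0, 1.3, 40], [1, -0.4, 0, 1.3, 48], [1, -0.4, 0, 1.3, 56], [1, -0.4, 0, 1.3, 64], [1, -0.4, 0, 1.3, 70], [1, -0.4, 0, 1.3, 70]])

```text
clock: 58.3
position: [540.6, -88.9, 92.4]
ee_rot: [0.764, -0.645, 0.0, 0.0]
contact_force: [-0.5, 0.0, 3.7]
gripper_width: 12.7
grasp_force: 60.4
```

```bash
python3 -c "
from h import *
go(540.5,-88.5,93,-100.4); print(st()[0]['wrist_torque'])"
```

```text
t=58.3 pos [540.6 -88.9  92.4] yaw -80.4 w 12.7 gf 60.4 F [-0.5  0.   3.7] | d -0.5 0.0 -0.6 roll 20.0
[-0.16191113  0.03962661 -0.22074   ]
```

Emit:
drive_tool(targets=[[1, 0, 0, 0.8, 0], [1, 0, 0, 0.8, 0], [1, 0, 0, 0.8, 3], [1, 0, 0, 0.8, 6], [1, 0, 0, 0.8, 9], [1, 0, 0, 0.8, 12], [1, 0, 0, 0.8, 12]])

```text
clock: 59.0
position: [541.2, -88.8, 92.4]
ee_rot: [-0.693, 0.721, -0.001, 0.0]
contact_force: [-0.5, -0.3, 7.2]
gripper_width: 12.6
grasp_force: 60.9
```

```bash
python3 -c "
from h import *
go(540.5,-88.5,93,-100.4); print(st()[0]['wrist_torque'])"
```

```text
t=59.0 pos [541.2 -88.8  92.4] yaw 267.8 w 12.6 gf 60.9 F [-0.5 -0.3  7.2] | d -0.3 0.7 -0.6 roll 8.2
[-0.03573315  0.1389437   0.04779872]
```

Emit:
drive_tool(targets=[[1, 0, 0, 0, 3], [1, 0, 0, 0, 6], [1, 0, 0, 0, 8.5], [1, 0, 0, 0, 9.5], [1, 0, 0, 0, 9.5], [1, 0, 0, 0, 9.5]])

```text
clock: 59.6
position: [541.3, -88.9, 92.4]
ee_rot: [-0.632, 0.775, -0.001, 0.001]
contact_force: [-0.9, 0.1, 6.8]
gripper_width: 12.6
grasp_force: 60.9
```

```bash
python3 -c "
from h import *
go(540.5,-88.5,93,-100.4); print(st()[0]['wrist_torque'])
im=arm.get_image('scene');cv2.imwrite('pics/s9.png',cv2.resize(im[130:230,190:310],None,fx=5,fy=5,interpolation=cv2.INTER_CUBIC))"
```

```text
t=59.6 pos [541.3 -88.9  92.4] yaw 258.4 w 12.6 gf 60.9 F [-0.9  0.1  6.8] | d -0.2 0.8 -0.6 roll -1.2
[0.03632891 0.17748235 0.18123129]
```

View pics/s9.png

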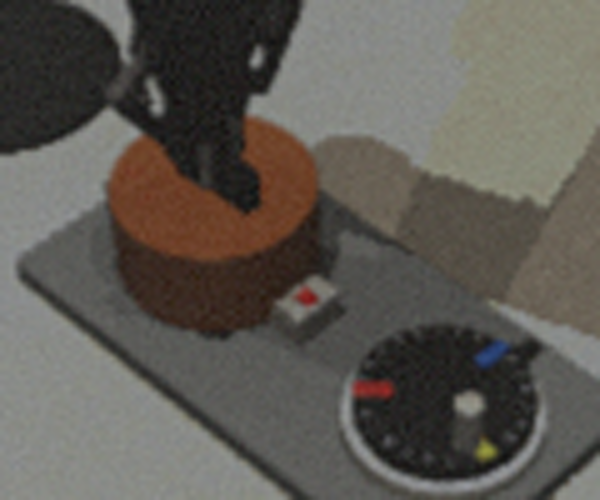

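Emit:
drive_tool(targets=[[1, 0, 0, 0, 2], [1, 0, 0, 0, 3], [1, 0, 0, 0, 3], [1, 0, 0, -3, 2], [1, 0, 0, -6, 1], [1, 0, 0, -8, 1], [1, 0, 0, -8, 1], [1, 0, 0, -8, 1]])

```text
clock: 60.45
position: [540.6, -88.6, 99.6]
ee_rot: [-0.623, 0.782, -0.0, 0.0]
contact_force: [1.5, 0.4, -0.2]
gripper_width: 12.7
grasp_force: 59.9
```

```bash
python3 -c "
from h import *
go(540.5,-88.5,100,-100.4); print(st()[0]['wrist_torque'])"
```

```text
t=60.5 pos [540.6 -88.6  99.6] yaw 257.1 w 12.7 gf 59.9 F [ 1.5  0.4 -0.2] | d -0.1 0.1 -0.4 roll -2.5
[-0.15955934 -0.42499248  0.40015367]
```

Emit:
drive_tool(targets=[[1, 0, 0, -1, -1.5], [1, 0, 0, -2, -1.5], [1, 0, 0, -2.5, -1.5], [1, 0, 0, -2.5, -1.5]])

```text
clock: 60.85
position: [539.9, -88.4, 100.0]
ee_rot: [-0.633, 0.774, 0.001, -0.0]
contact_force: [4.7, -1.1, -13.0]
gripper_width: 12.6
grasp_force: 58.9
```

Emit:
drive_tool(targets=[[1, 0, 0, 2.2, 0], [0.6, 0, 0, 2.2, 0], [0.2, 0, 0, 2.2, 0], [-0.3, 0, 0, 2.2, 0], [-1, 0, 0, 0, 0], [-1, 0, 0, -20, 0], [-1, 0, 0, -50, 0], [-1, 0, 0, -60, 0], [-1, 0, 0, -60, 0]])

```text
clock: 61.75
position: [541.4, -88.5, 163.8]
ee_rot: [-0.634, 0.774, -0.001, 0.002]
contact_force: [0.1, -0.5, -0.7]
gripper_width: 85.5
grasp_force: 0.0
```

```bash
python3 -c "
from h import *
go(593.2,115.3,120,-100.4); marks()"
```

```text
t=61.8 pos [541.4 -88.5 163.8] yaw 258.6 w 85.5 gf 0.0 F [ 0.1 -0.5 -0.7] | d -210.0 -10.7 43.8 roll -1.0
scene red [264.39, 207.45] 31 r 36.2 d 293.7
scene yel [287.0, 219.8] 10 r 48.2 d 297.0
scene blue [287.92, 200.21] 24 r 37.6 d 302.3
```

Emit:
drive_tool(targets=[[-1, -30, -1.5, 0, -1], [-1, -60, -3, 0, -1], [-1, -90, -4.5, 0, -1], [-1, -120, -6, 0, -1], [-1, -150, -7.5, 0, -1], [-1, -180, -9, 20, -1], [-1, -210, -10.7, 44, -1], [-1, -210, -10.7, 44, -1], [-1, -210, -10.7, 44, -1], [-1, -210, -10.7, 44, -1]])

```text
clock: 62.85
position: [592.1, 114.6, 117.6]
ee_rot: [-0.64, 0.768, 0.0, -0.0]
contact_force: [0.4, -0.5, 0.7]
gripper_width: 85.4
grasp_force: 0.0
```

```bash
python3 -c "
from h import *
go(593.2,115.3,54,-100.4)"
```

```text
t=62.9 pos [592.1 114.6 117.6] yaw 259.6 w 85.4 gf 0.0 F [ 0.4 -0.5  0.7] | d -0.9 -1.0 63.6 roll 0.0
```

Emit:
drive_tool(targets=[[-1, -0.9, -1, 25, 0], [-1, -0.9, -1, 50, 0], [-1, -0.9, -1, 63, 0], [-1, -0.9, -1, 63, 0], [0, -0.9, -1, 63, 0], [0.4, -0.9, -1, 63, 0], [1, -0.9, -1, 63, 0], [1, -0.9, -1, 63, 0], [1, -0.9, -1, 63, 0], [1, -0.9, -1, 63, 0]])

```text
clock: 63.85
position: [594.1, 116.2, 55.8]
ee_rot: [-0.641, 0.768, -0.0, 0.001]
contact_force: [0.3, 0.6, 2.8]
gripper_width: 13.9
grasp_force: 58.5
```

```bash
python3 -c "
from h import *
d,r=dial(); print(d,r); go(593.2,115.3,54,-100.4); print(arc(d,[d+20*i for i in range(1,8)]))"
```

```text
297.77497872527357 37.270457688466735
t=63.9 pos [594.1 116.2  55.8] yaw 259.7 w 13.9 gf 58.5 F [0.3 0.6 2.8] | d 1.1 0.8 1.8 roll 0.1
[[1, 7.7, -9.9, 0, 0], [1, 18.3, -16.5, 0, 0], [1, 30.5, -19.2, 0, 0], [1, 42.9, -17.5, 0, 0], [1, 53.9, -11.6, 0, 0], [1, 62.3, -2.4, 0, 0], [1, 67.0, 9.2, 0, 0]]
```

Emit:
drive_tool(targets=[[1, 7.7, -9.9, 0, 0], [1, 18.3, -16.5, 0, 0], [1, 30.5, -19.2, 0, 0], [1, 42.9, -17.5, 0, 0], [1, 53.9, -11.6, 0, 0], [1, 62.3, -2.4, 0, 0], [1, 67.0, 9.2, 0, 0], [1, 67.0, 9.2, 0, 0], [1, 67.0, 9.2, 0, 0], [0.5, 67.0, 9.2, 0, 0], [0, 67.0, 9.2, 0, 0], [0, 67.0, 9.2, 0, 0]])

```text
clock: 65.05
position: [571.5, 50.8, 54.1]
ee_rot: [-0.64, 0.768, 0.0, -0.001]
contact_force: [-0.2, -0.1, 0.3]
gripper_width: 43.0
grasp_force: 0.0
```

Emit:
drive_tool(targets=[[-0.3, 0, 0, -20, 0], [-1, 0, 0, -60, 0], [-1, 0, 0, -110, 0], [-1, 0, 0, -150, 0], [-1, -40, 20, -170, 0], [-1, -80, 40, -170, 0], [-1, -120, 60, -170, 0], [-1, -160, 80, -170, 0], [-1, -200, 100, -170, 0], [-1, -240, 120, -170, 0], [-1, -240, 120, -170, 0], [-1, -240, 120, -170, 0]])

```text
clock: 66.25
position: [496.8, 309.8, 224.0]
ee_rot: [-0.641, 0.768, -0.0, -0.001]
contact_force: [-0.1, 0.2, 0.0]
gripper_width: 85.3
grasp_force: 0.0
```

```bash
python3 -c "
from h import *
go(593.2,115.3,54,-100.4); marks()
a=arm.get_image('top')[140:270,90:390]; b=arm.get_image('scene')[130:230,180:330]
cv2.imwrite('pics/fin.png',np.vstack([cv2.resize(a,(600,260),interpolation=cv2.INTER_CUBIC),cv2.resize(b,(600,340),interpolation=cv2.INTER_CUBIC)]))"
```

```text
t=66.2 pos [496.8 309.8 224. ] yaw 259.7 w 85.3 gf 0.0 F [-0.1  0.2  0. ] | d 174.2 -129.5 170.0 roll 0.1
top red [215.79, 215.64] 28 r 36.0 d 80.6
top yel [236.29, 201.86] 7 r 45.7 d 78.9
top blue [215.6, 192.23] 30 r 38.3 d 83.1
scene red [289.86, 202.0] 22 r 37.9 d 85.5
scene yel [265.0, 203.82] 11 r 36.5 d 74.4
scene blue [276.97, 219.39] 31 r 41.3 d 78.7
```

View pics/fin.png

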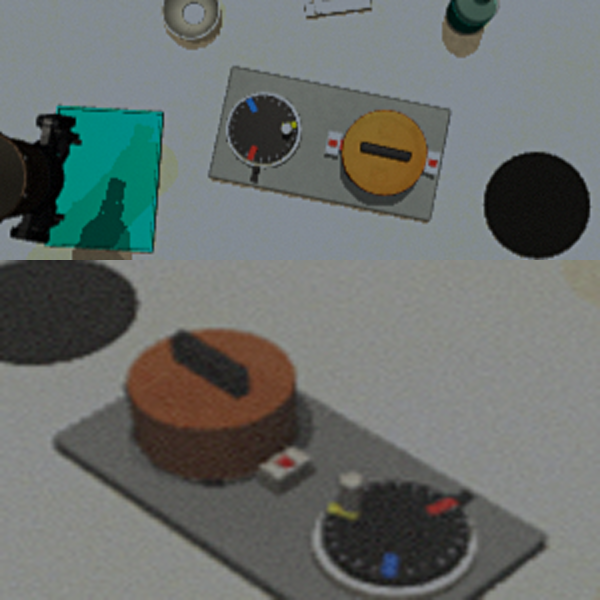

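```bash
python3 -c "
from bench import arm
print(arm.job_done())"
```

```text
the job is handed in; nothing more can be done
None
```

Handed in: all four tooth blocks stand on the pot floor, the cover is locked under both lugs, and the dial is about 140° off blue; the dial did pause about 0.2 s near yellow on its first pass while turning counter-clockwise.

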